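Crank the ware lift up to the drying board

ROBOT

A 6-joint arm with a two-finger parallel gripper is mounted at the origin on the work surface. World frame = base frame: x ahead of the robot, y to its left, z up, the work surface at z = 0. Lengths are in m, angles in degrees, forces in N, time in s.
With the tool pointing down it reaches from about 0.3 to 0.75 m from the base axis. Payload 8.5 kg.
Tool frame: the origin (TCP) lies midway between the tips of the shut fingers; the grasp point (between the pads) lies 19 mm behind it; y points along the fingers, z is the direction in which the jaws open and shut, and the axes are right-handed (so a half turn about y gives the same grasp; the last joint's range is limited). The gripper opens to 85 mm and grips with 20 to 120 N. Pads are 22 mm wide; open, the fingers measure 114 mm over their backs; the gripper's body (76 mm by 85 mm) begins 54 mm behind the grasp point. The pads swing forward as they close: fully open they stand 13 mm farther back than shut.
Start: joints at [-83.383, 21.807, 74.336, -0, 83.858, -12.336], TCP at [0.179, -0.52, 0.231] pointing down, gripper open.
Joint ranges: [-178.18, 178.18], [-50.72, 133.34], [12.68, 142.11], [-81.47, 261.47], [9.98, 163.14], [-165.26, 165.26]. Speed limits (degrees/s): [136.94, 136.94, 180, 180, 180, 180].

INTERFACE

Orientations are given as a 3x3 rotation matrix whose columns are the frame's x, y, z axes.
In Python, from rig import status, imaging, job gives the robot as it stands. The module is installed in compiled form; this text tells all that it offers.
- The arm moves only by the tool jog_arm, never from a script. Its argument "rows" is a list of rows, each an object of numbers: "hand": the opening, from 0 (shut) to 1 (fully open); "dx", "dy", "dz": the shift along the tool's x, y, z in cm; "ax", "ay", "az": the turn, a rotation vector about the tool's x, y, z in degrees. In form: [{"hand": .., "dx": .., "dy": .., "dz": .., "ax": .., "ay": .., "az": ..}, ...]. A call has exactly 5 rows; each row shifts and turns the commanded pose from where the row before left it, along the tool's axes as they then stand; what a row does not reach is not made up. A row lasts 1/12 s, in which the tool goes at most 41.7 mm and 7.16 degrees, less where a joint would pass 70% of its speed; a pose out of reach is approached as far as the arm can. A call is refused whole if a number of a shift passes 4.17 or a number of a turn 7.16, either way. A call with a gripper value outside its range is refused whole. The fingers move at their own pace and stop on an object; "newtons" is the grip in N (left out, the last holds). Time passes only in rows, so rows that do not move let the fingers close, or fill a call up. It gives the time, the measured TCP pose, the force and the opening at its end, in the units of the state.
- status.observe(): the state, without advancing time (a new reading comes with each control period).
- imaging.get_image(name): name is "side" or "top" or "wrist"; returns the picture (480x640x3 uint8, red, green, blue); there is no depth.
- imaging.camera_model(name): a dict with "K" (3x3 intrinsics, pixels), "position" and "rotation" of the camera in the world; the wrist camera has in their place "tool_from_camera" (4x4, takes a point from camera to tool coordinates, whose origin is the TCP and whose axes are the tool frame's). Camera axes: x right, y down, z forward; pixel columns grow to the right and rows downward; lengths in m; the calibration is good to about 2 mm. A picture is of the moment at which its call begins: read the wrist's pose just before it. camera_model takes no time and is no camera call.
- job.close_job(): hands the job in, once; it reports no verdict.
The state is a dict: "time_s": time; "q": joint angles; "qvel": joint speeds; "joint_efforts": joint torques, N m; "position": TCP position; "tool_rot": TCP orientation; "ft_force": force on the tool from outside, world axes, zero at the start; "wrist_torque": the same for the moment, N m; "grip_width": finger opening in m.
Only numpy, scipy, OpenCV 4.12 (cv2) and the standard library are available. Lean on these libraries where they do the work, as an engineer would, in place of code of your own. Each camera call takes 0.05 s, during which the arm holds its last target.

TASK

Put the loose crank all the way down onto the square shaft end of the ware lift and wind it clockwise (seen from above) until the lift's platform is flush with the top of the drying board beside it, so that the pot can later be slid across. Leave the crank fitted on the shaft and the pot standing where it is in the middle of the platform, and do not disturb the bowl, jar or mug.

Things in the scene. Friction and masses are not known exactly. Their poses are not given: they have to be found in the camera images.
- crank: Loose dark steel crank, 0.45 kg, lying as it is used: hub down, handle up. Origin: centre of the hub's underside; z up, x along the arm to the handle. Hub: 34 mm square block, 56 mm tall, sides along x and y, best grasped across y (flat free sides). Square socket in its underside: 18 mm wide, 36 mm deep, sides along x and y. Flat arm 20 mm wide, 8 to 18 mm above the underside.
- crank_grip (a point): Point on the axis of the crank's upright wooden handle, 75 mm from the hub's axis, 60 mm above the hub's underside (axes as the crank's). The handle is a 26 mm round sleeve, 20 to 82 mm above the underside. It spins freely on its pin, so fingers of fixed direction can hold it firmly while the crank goes round.
- shaft_seat (a point): Foot of the lift's upright square steel shaft, on its axis, at the top of the round collar (44 mm wide, 108 mm above the table) on which the fitted hub rests. z up; x and y lie along the shaft's flats and turn with it. It stands on a grey 76 mm square column 100 mm tall. Clockwise from above raises the platform 18 mm a turn; about 1.3 to 2.4 turns are needed.
- shaft_tip (a point): Top of the same shaft, 31 mm above its foot, on the axis. The shaft is 16 mm square, the last 7 mm tapered to 10 mm; the crank goes on in any of four directions with 2 mm of play (backlash about 0.13 rad each way). Turning it takes about 0.12 N m (2 N at the handle) and it stays where it is left; it has stops at about 1/4 turn below and 2.6 turns above platform height 75 mm.
- platform_top (a point): Centre of the upper face of the lift's bare aluminium platform (180 mm by 170 mm, 12 mm thick), 50 mm in x and 190 mm in y from the shaft in the lift's frame; at first about 71 to 75 mm above the table. It only moves up and down. z up, y towards the drying board.
- shelf_top (a point): Centre of the upper face of the fixed drying board (200 mm by 220 mm, on two bricks) that stands next to the platform on the side away from the shaft, 6 mm gap; 100 to 114 mm above the table, higher than the platform at first. z up.
- pot: Square cream bisque pot with a low hipped roof, 82 mm wide, 76 mm tall, 0.45 kg, standing loose in the middle of the platform. Origin: centre of its underside; z up.
- bowl: Bystander: cream bowl 100 mm wide, 45 mm tall, on the drying board. Origin: centre of its underside.
- jar: Bystander: closed white jar, 70 mm wide, 75 mm tall, on the table on the far side of the lift. Origin: centre of its underside.
- mug: Bystander: white mug, 76 mm wide, 75 mm tall, on the table on the far side. Origin: centre of its underside.
Things that resemble listed ones, but are neither listed nor needed, are in the scene too. Leave any red or yellow look-alike of the crank alone.

How it is judged:
By the outcome, as a careful person would: the job done as asked, in the order asked, and still so for the second after the job is handed in, with the robot touching nothing.
It also fails if it takes over 72 s, if anything falls off the work surface, if the arm or the gripper's body presses on something with over 40 N, if the wrist force passes 120 N, or if a joint passes its speed limit or range.

## Working session

There is one attempt and no reset: what is moved stays moved. The work goes in short steps, Python scripts to look and compute and a tool call to move; the robot and the scene stay as the last step left them, time stands still between calls to the robot, and variables do not carry over. Pictures are saved under pics/ and viewed, and the job is handed in when it is done.

Besides the shell and the picture viewer there is one more tool, called after "Emit:" as a command line: name --argument value ..., lists and objects as JSON in quotes. jog_arm: Moves the arm, as the interface text tells. Its arguments: {"type":"object","properties":{"rows":{"type":"array"},"newtons":{"type":"number"}},"required":["rows"]}

```bash
mkdir -p pics
python3 - <<'E'
from rig import status, imaging
import cv2
print(status.observe())
for n in ['side','top','wrist']:
    im=imaging.get_image(n); cv2.imwrite(f'pics/{n}0.png',im[:,:,::-1])
    print(n,imaging.camera_model(n))
E
```

```text
{'time_s': 0.0, 'q': array([-8.33814323e+01,  2.18418909e+01,  7.43866783e+01, -1.44412035e-03,
        8.38583306e+01, -1.23350794e+01]), 'qvel': array([ 0.10167454, -0.00069993, -0.00568734, -0.00259373,  0.06880602,
       -0.05593691]), 'joint_efforts': array([ 1.04369734e-03, -4.48456264e+01, -2.31273115e+01, -9.20548041e-05,
        4.89825456e-03,  6.18394296e-06]), 'position': array([ 0.17860346, -0.51986892,  0.23069201]), 'tool_rot': array([[-9.45780802e-01, -1.99704761e-04,  3.24805532e-01],
       [-3.24805456e-01,  1.50368938e-03, -9.45779654e-01],
       [-2.99529931e-04, -9.99998850e-01, -1.48702575e-03]]), 'ft_force': array([ 0.73992044, -0.42185269, -0.40651547]), 'wrist_torque': array([0.01777793, 0.03054677, 0.02191233]), 'grip_width': 0.08565099887991659}
side {'K': array([[535.64827174,   0.        , 321.31937535],
       [  0.        , 535.64827174, 238.62299924],
       [  0.        ,   0.        ,   1.        ]]), 'position': array([-0.10970689,  0.69699056,  0.82034605]), 'rotation': array([[-0.71596882, -0.4110418 ,  0.56429894],
       [-0.69776364,  0.4475
[... 314 characters left out ...]
.36983393e-02, -9.78213698e-01,  2.04847220e-01],
       [-9.99431889e-01,  3.28667085e-02, -7.46180705e-03],
       [ 5.66587997e-04, -2.04982294e-01, -9.78765517e-01]])}
wrist {'K': array([[428.63636172,   0.        , 317.98557448],
       [  0.        , 428.63636172, 237.48065354],
       [  0.        ,   0.        ,   1.        ]]), 'tool_from_camera': array([[-1.94114982e-05,  9.49276388e-01,  3.14442903e-01,
        -8.16608785e-02],
       [-3.39179421e-04, -3.14442891e-01,  9.49276331e-01,
        -1.42799629e-01],
       [ 9.99999942e-01, -8.82256861e-05,  3.28078823e-04,
         9.44107888e-04],
       [ 0.00000000e+00,  0.00000000e+00,  0.00000000e+00,
         1.00000000e+00]])}
```

View pics/side0.png

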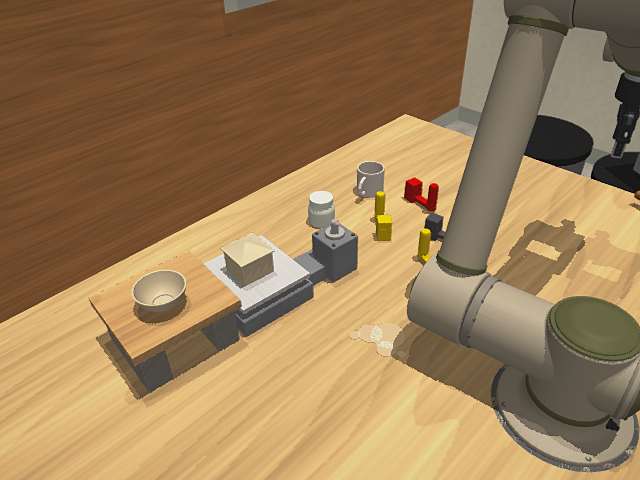

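View pics/top0.png

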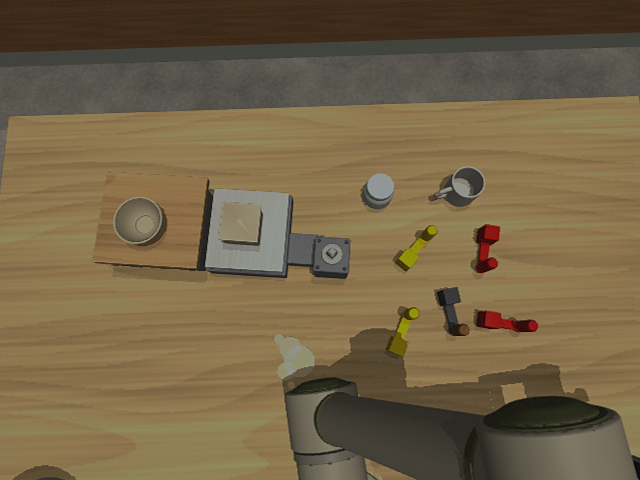

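View pics/wrist0.png

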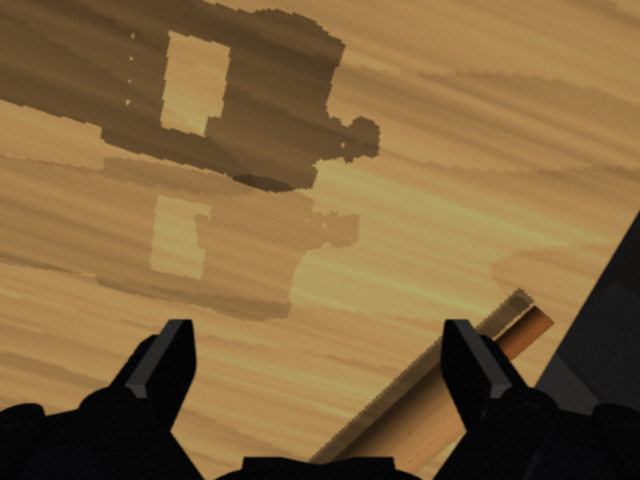

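Five cranks are in the top view: yellow at (406,262) and (398,343), red at (488,234) and (489,320), and one dark with a wooden handle (hub 449,297; handle 460,329). Only the dark one fits "dark steel, wooden handle". I'll enlarge it to confirm, along with the shaft, platform and board.

Run:
```python
import cv2,numpy as np
t=cv2.imread('pics/top0.png'); s=cv2.imread('pics/side0.png')
a=cv2.resize(t[270:350,410:510],None,fx=6,fy=6,interpolation=cv2.INTER_CUBIC);cv2.imwrite('pics/c1.png',a)
a=cv2.resize(t[220:290,280:370],None,fx=8,fy=8,interpolation=cv2.INTER_CUBIC);cv2.imwrite('pics/c2.png',a)
a=cv2.resize(s[210:400,80:370],None,fx=2.7,fy=2.7,interpolation=cv2.INTER_CUBIC);cv2.imwrite('pics/c3.png',a)
a=cv2.resize(t[160:290,85:305],None,fx=3.6,fy=3.6,interpolation=cv2.INTER_CUBIC);cv2.imwrite('pics/c4.png',a)
```

```text
(no output)
```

View pics/c1.png

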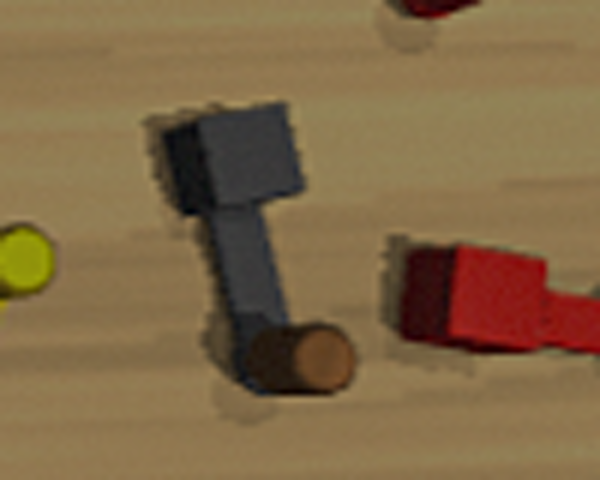

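View pics/c2.png

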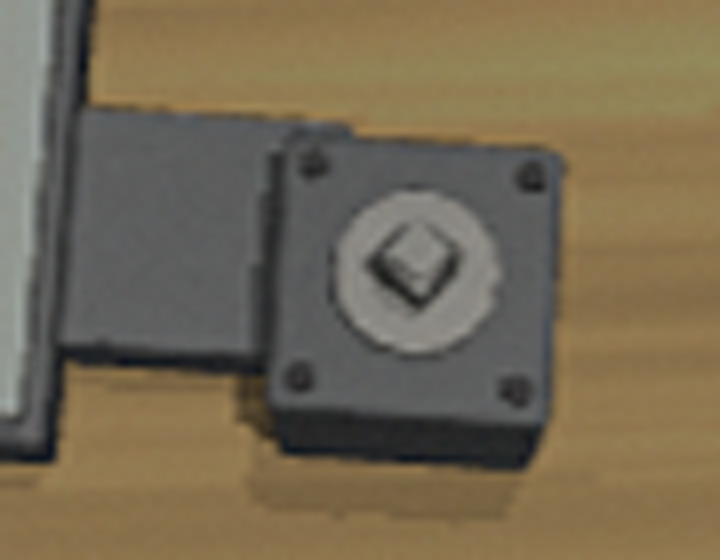

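View pics/c3.png

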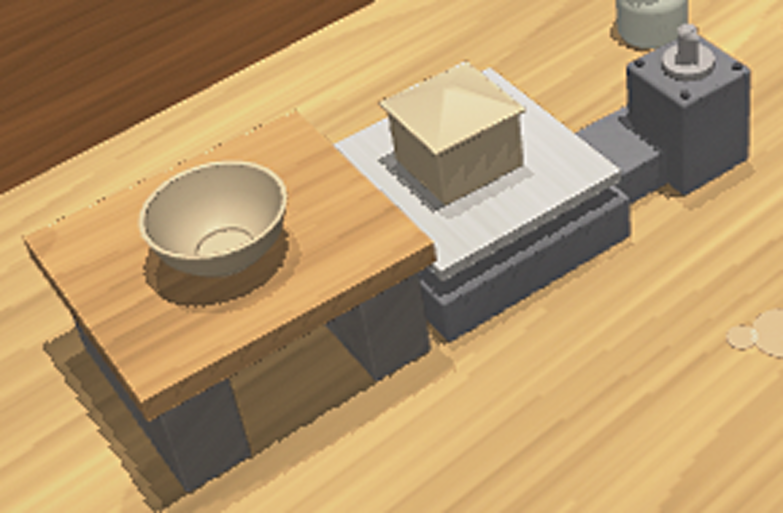

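View pics/c4.png

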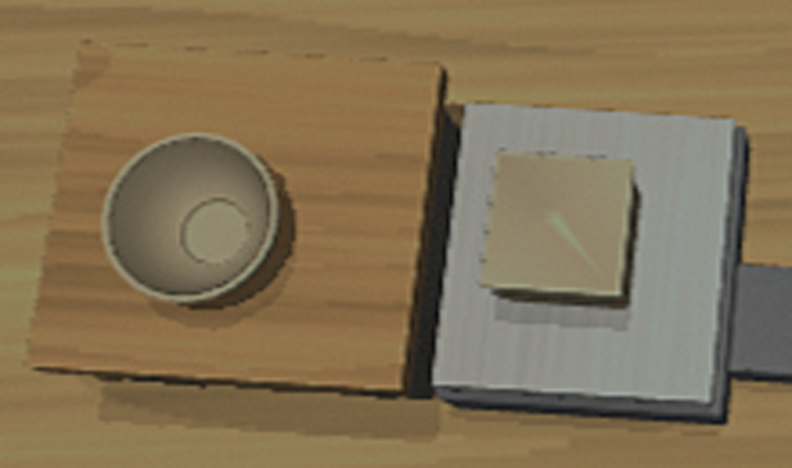

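The crop confirms the dark crank: its hub top is centred near crop (251,155) and it has a brown handle. The square shaft tip sits rotated about 45° on the column at crop (422,250). Next I'll work out positions.

```bash
cat > h.py <<'E'
import numpy as np,cv2
from rig import status, imaging
def crop(u,v,f,ox,oy): return ((u+.5)/f-.5+ox,(v+.5)/f-.5+oy)
def cam(n,st=None):
    m=imaging.camera_model(n)
    if n!='wrist': return m['K'],np.array(m['position']),np.array(m['rotation'])
    T=np.array(m['tool_from_camera']);R=np.array(st['tool_rot'])
    return m['K'],np.array(st['position'])+R@T[:3,3],R@T[:3,:3]
def ray(c,p):
    K,o,R=c; d=R@np.linalg.solve(K,[p[0],p[1],1]); return o,d
def atz(c,p,z):
    o,d=ray(c,p); return o+d*(z-o[2])/d[2]
def tri(obs):
    A=np.zeros((3,3));b=np.zeros(3)
    for c,p in obs:
        o,d=ray(c,p);d=d/np.linalg.norm(d);P=np.eye(3)-np.outer(d,d);A+=P;b+=P@o
    x=np.linalg.solve(A,b)
    return x,[np.linalg.norm(np.cross(x-ray(c,p)[0],ray(c,p)[1]/np.linalg.norm(ray(c,p)[1]))) for c,p in obs]
def proj(c,X):
    K,o,R=c; q=K@(R.T@(np.array(X)-o)); return q[:2]/q[2]
E
python3 - <<'E'
from h import *
T=cam('top');S=cam('side')
hc=[atz(T,crop(*p,6,410,270),.056) for p in [(198,120),(288,102),(304,188),(215,208)]]
for h in hc: print(h)
hub=np.mean(hc,0);print('hub',hub)
hd=atz(T,crop(326,358,6,410,270),.082);print('handle',hd,hd-hub,np.hypot(*(hd-hub)[:2]),np.degrees(np.arctan2(*(hd-hub)[[1,0]])))
for i in range(4): d=hc[(i+1)%4]-hc[i]; print(np.linalg.norm(d),np.degrees(np.arctan2(d[1],d[0])))
print('tip',atz(T,crop(424,250,8,280,220),.139))
print('collar',atz(T,crop(417,271,8,280,220),.108))
cc=[atz(T,crop(*p,8,280,220),.100) for p in [(285,140),(563,157),(550,423),(267,407)]]
print('col',np.mean(cc,0));
for i in range(4): d=cc[(i+1)%4]-cc[i]; print(np.linalg.norm(d),np.degrees(np.arctan2(d[1],d[0])))
# shaft body diamond at z~.132 (bigger)
print('tipS',atz(S,crop(687,30,2.7,80,210),.139), atz(S,crop(689,62,2.7,80,210),.108))
print('tri', tri([(T,crop(424,250,8,280,220)),(S,crop(687,30,2.7,80,210))]))
# board near-robot corner at gap side: top c4 (403,392)  side c3 (434,247)
c4=lambda u,v:(T,crop(u,v,3.6,85,160)); c3=lambda u,v:(S,crop(u,v,2.7,80,210))
for n,a,b in [('b1',c4(404,392),c3(434,248)),('b2',c4(28,368),c3(147,406)),('b3',c4(80,42),c3(26,240)),('b4',c4(442,65),c3(296,112)),('p1',c4(433,388),c3(440,268)),('p2',c4(713,404),c3(620,175)),('p3',c4(735,119),c3(488,70)),('p4',c4(465,103),None)]:
    if b: print(n,tri([a,b]))
E
```

```text
[ 0.47395202 -0.24295747  0.056     ]
[ 0.47941605 -0.27649236  0.056     ]
[ 0.44798359 -0.2793507   0.056     ]
[ 0.44186688 -0.24632995  0.056     ]
hub [ 0.46080464 -0.26128262  0.056     ]
handle [ 0.38709795 -0.2734667   0.082     ] [-0.07370668 -0.01218408  0.026     ] 0.07470693963351127 -170.6136040075594
0.03397712052348366 -80.74579357426961
0.03156215511333158 -174.8040526918758
0.03358249827635705 100.49442423160984
0.03226189360089119 6.000342675414212
tip [ 0.55302324 -0.00280097  0.139     ]
collar [ 0.55325646 -0.00149652  0.108     ]
col [ 0.55208891 -0.00137588  0.1       ]
0.07473361116575283 -95.50586272715219
0.07198680692404365 174.6770619670184
0.07488515263501554 84.81243883913527
0.07240249924009241 -5.442996582995227
tipS [0.54758788 0.0045289  0.139     ] [0.54530395 0.00492987 0.108     ]
tri (array([ 0.55448029, -0.00290439,  0.13174249]), [np.float64(0.00012006808171604394), np.float64(0.00012006808171607914)])
b1 (array([0.53169136, 0.28404894, 0.10343658]), [np.float64(0.00047226090110447663), np.float64(0.00047226090110460533)])
b2 (array([0.55145146, 0.50180259, 0.10729448]), [np.float64(0.0011546854861051003), np.float64(0.0011546854861050507)])
b3 (array([0.75117597, 0.48329   , 0.10900478]), [np.float64(0.001844063827615319), np.float64(0.001844063827615272)])
b4 (array([0.73067894, 0.26416689, 0.10771434]), [np.float64(0.00035336475506796215), np.float64(0.0003533647550682129)])
p1 (array([0.5390853 , 0.27597052, 0.07235569]), [np.float64(0.0013195192218386784), np.float64(0.0013195192218387539)])
p2 (array([0.52444653, 0.10698079, 0.06266675]), [np.float64(0.0005759227128023919), np.float64(0.0005759227128024036)])
p3 (array([0.70481653, 0.09010744, 0.06553098]), [np.float64(0.00036531620526246227), np.float64(0.00036531620526255307)])
```

```bash
cat >> h.py <<'E'
from scipy.spatial.transform import Rotation as Ro
def down(yaw):
    c,s=np.cos(np.radians(yaw)),np.sin(np.radians(yaw))
    return np.array([[c,0,-s],[s,0,c],[0,-1,0]])
def go(pos,R=None,st=None):
    st=st or status.observe(); R0=np.array(st['tool_rot'])
    d=R0.T@(np.array(pos)-st['position'])*100
    print('shift cm (cur axes)',d.round(2),'norm',np.linalg.norm(d).round(2))
    if R is not None:
        print('rotvec deg',np.degrees(Ro.from_matrix(R0.T@R).as_rotvec()).round(2),'| shift in target axes',(R.T@(np.array(pos)-st['position'])*100).round(2))
E
python3 - <<'E'
from h import *
go([.461,-.261,.2],down(-171))
E
```

```text
shift cm (cur axes) [-35.12   3.11 -15.32] norm 38.44
rotvec deg [ 0.06  9.95 -0.01] | shift in target axes [-31.94   3.09 -21.16]
```

Emit:
jog_arm --rows '[{"hand": 1,"dx": 0,"dy": 0,"dz": 0,"ax": 0,"ay": 5,"az": 0},{"hand": 1,"dx": 0,"dy": 0,"dz": 0,"ax": 0,"ay": 5,"az": 0},{"hand": 1,"dx": -3.2,"dy": 0.3,"dz": -2.1,"ax": 0,"ay": 0,"az": 0},{"hand": 1,"dx": -3.2,"dy": 0.3,"dz": -2.1,"ax": 0,"ay": 0,"az": 0},{"hand": 1,"dx": -3.2,"dy": 0.3,"dz": -2.1,"ax": 0,"ay": 0,"az": 0}]'

```text
time_s: 0.57
position: [0.2642, -0.442, 0.2218]
tool_rot: [[-0.988, -0.0, 0.154], [-0.154, 0.001, -0.988], [0.0, -1.0, -0.001]]
ft_force: [0.7, -0.6, -0.6]
grip_width: 0.0853
```

Emit:
jog_arm --rows '[{"hand": 1,"dx": -3.2,"dy": 0.3,"dz": -2.1,"ax": 0,"ay": 0,"az": 0},{"hand": 1,"dx": -3.2,"dy": 0.3,"dz": -2.1,"ax": 0,"ay": 0,"az": 0},{"hand": 1,"dx": -3.2,"dy": 0.3,"dz": -2.1,"ax": 0,"ay": 0,"az": 0},{"hand": 1,"dx": -3.2,"dy": 0.3,"dz": -2.1,"ax": 0,"ay": 0,"az": 0},{"hand": 1,"dx": -3.2,"dy": 0.3,"dz": -2.1,"ax": 0,"ay": 0,"az": 0}]'

```text
time_s: 0.98
position: [0.4064, -0.3128, 0.2071]
tool_rot: [[-0.988, -0.0, 0.155], [-0.155, 0.0, -0.988], [0.0, -1.0, -0.0]]
ft_force: [0.9, -1.6, -0.3]
grip_width: 0.0854
```

Emit:
jog_arm --rows '[{"hand": 1,"dx": -3.2,"dy": 0.3,"dz": -2.1,"ax": 0,"ay": 0,"az": 0},{"hand": 1,"dx": -3.1,"dy": 0.3,"dz": -2.2,"ax": 0,"ay": 0,"az": 0},{"hand": 1,"dx": 0,"dy": 0,"dz": 0,"ax": 0,"ay": 0,"az": 0},{"hand": 1,"dx": 0,"dy": 0,"dz": 0,"ax": 0,"ay": 0,"az": 0},{"hand": 1,"dx": 0,"dy": 0,"dz": 0,"ax": 0,"ay": 0,"az": 0}]'

```text
time_s: 1.4
position: [0.4607, -0.2622, 0.2012]
tool_rot: [[-0.988, -0.001, 0.156], [-0.156, 0.0, -0.988], [0.001, -1.0, -0.0]]
ft_force: [0.4, -0.2, 0.3]
grip_width: 0.0855
```

```bash
cat > snap.py <<'E'
import sys,pickle
from h import *
def snap(cn,name):
    st=status.observe(); im=imaging.get_image(cn)
    cv2.imwrite(f'pics/{name}.png',im[:,:,::-1]); pickle.dump(st,open(f'pics/{name}.pkl','wb')); return st
if __name__=='__main__':
    st=snap(sys.argv[1],sys.argv[2]); print(st['time_s'],st['position'],st['ft_force'],st['grip_width'])
E
python3 snap.py wrist w1; python3 -c "
from h import *
go([.461,-.261,.2],down(-171))"
```

```text
1.4 [ 0.46067659 -0.26222496  0.20115726] [ 0.38555748 -0.19750173  0.29239766] 0.08545686267500467
shift cm (cur axes) [-0.09  0.13 -0.16] norm 0.22
rotvec deg [ 0.   -0.09  0.02] | shift in target axes [-0.09  0.13 -0.16]
```

View pics/w1.png

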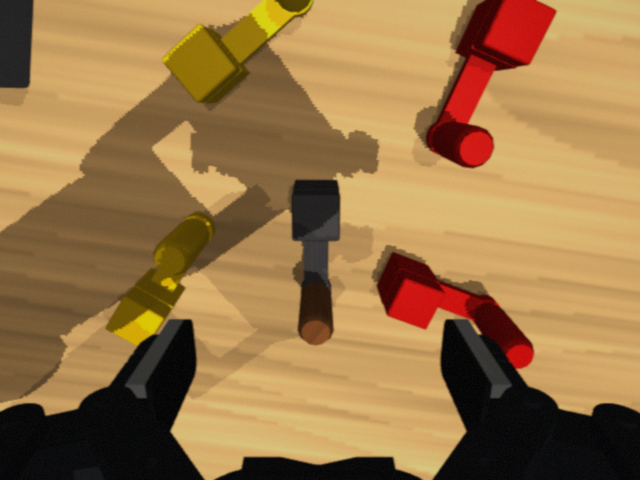

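```bash
python3 - <<'E'
import cv2
w=cv2.imread('pics/w1.png')
cv2.imwrite('pics/w1c.png',cv2.resize(w[170:350,220:420],None,fx=4,fy=3.3,interpolation=cv2.INTER_CUBIC)[:, :])
E
python3 - <<'E'
from h import *
import pickle
W=cam('wrist',pickle.load(open('pics/w1.pkl','rb')))
st=pickle.load(open('pics/w1.pkl','rb'))
for n,p,z in [('hubc',(316,217.5),.056),('handle',(316,332),.082),('redhub corners',(385,297),.056),('r',(430,328),.056),('r',(440,283),.056),('r',(393,250),.056),('rbottomleft',(378,282),0.0),('yelhub',(108,325),.056),('y',(130,285),.056),('y',(176,308),.056),('y handletop',(197,228),.082)]:
    X=atz(W,p,z); print(n,X, 'tool',(down(-171).T@(X-np.array([.461,-.261,0]))).round(4))
E
```

```text
hubc [ 0.461622  -0.2615328  0.056    ] tool [-0.0005 -0.056   0.0006]
handle [ 0.38732547 -0.27326882  0.082     ] tool [ 0.0747 -0.082   0.0006]
redhub corners [ 0.40914714 -0.32155297  0.056     ] tool [ 0.0607 -0.056   0.0517]
r [ 0.38895075 -0.36071165  0.056     ] tool [ 0.0868 -0.056   0.0872]
r [ 0.42655617 -0.3590841   0.056     ] tool [ 0.0494 -0.056   0.0915]
r [ 0.44639642 -0.3196098   0.056     ] tool [ 0.0236 -0.056   0.0556]
rbottomleft [ 0.396627   -0.32639484  0.        ] tool [0.0738 0.     0.0545]
yelhub [ 0.35334513 -0.11865683  0.056     ] tool [ 0.0841 -0.056  -0.1574]
y [ 0.38947134 -0.13450204  0.056     ] tool [ 0.0509 -0.056  -0.1361]
y [ 0.3758346  -0.16888162  0.056     ] tool [ 0.0697 -0.056  -0.1043]
y handletop [ 0.45011207 -0.18647113  0.082     ] tool [-0.0009 -0.082  -0.0753]
```

View pics/w1c.png

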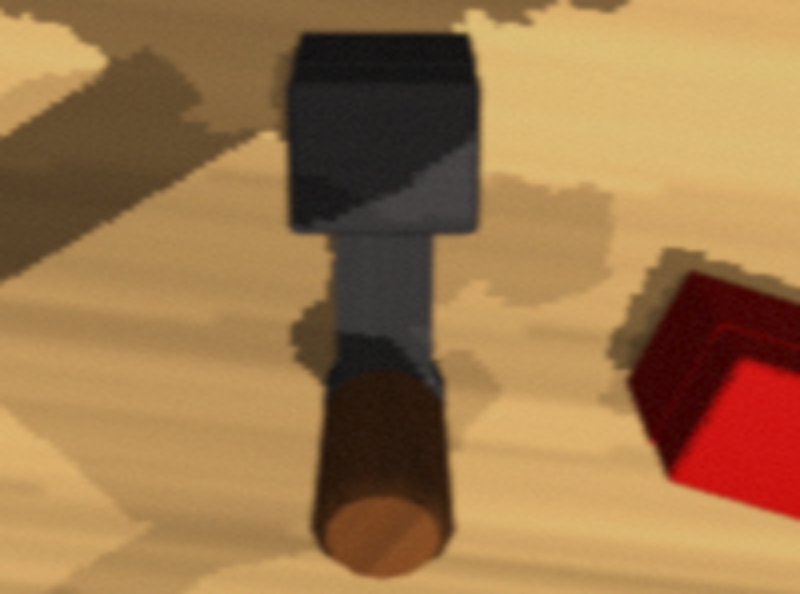

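Hub from both cameras: (0.461, -0.2613), yaw -171°. The yellow handle is only 75 mm away in -z of the tool, so I'll open the jaws partly to keep clear.

Emit:
jog_arm --newtons 60 --rows '[{"hand": 0.65,"dx": -0.05,"dy": 2.5,"dz": -0.1,"ax": 0,"ay": 0,"az": 0},{"hand": 0.65,"dx": 0,"dy": 2.5,"dz": 0,"ax": 0,"ay": 0,"az": 0},{"hand": 0.65,"dx": 0,"dy": 2.5,"dz": 0,"ax": 0,"ay": 0,"az": 0},{"hand": 0.65,"dx": 0,"dy": 0,"dz": 0,"ax": 0,"ay": 0,"az": 0},{"hand": 0.65,"dx": 0,"dy": 0,"dz": 0,"ax": 0,"ay": 0,"az": 0}]'

```text
time_s: 1.87
position: [0.4605, -0.2618, 0.1262]
tool_rot: [[-0.988, -0.001, 0.154], [-0.154, 0.001, -0.988], [0.001, -1.0, -0.001]]
ft_force: [0.2, -0.3, 0.6]
grip_width: 0.0559
```

```bash
python3 snap.py wrist w2; python3 -c "
from h import *
go([.461,-.2613,.02],down(-171))"
```

```text
1.8667 [ 0.46045164 -0.26178728  0.12624897] [ 0.24595993 -0.28384857  0.56709816] 0.055880891415709594
shift cm (cur axes) [ 1.000e-02  1.074e+01 -9.000e-02] norm 10.74
rotvec deg [-0.04 -0.13 -0.03] | shift in target axes [-0.   10.74 -0.08]
```

View pics/w2.png

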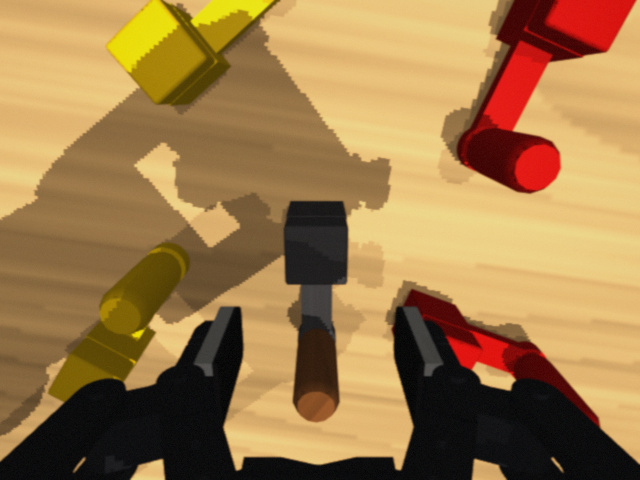

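The hub (316,253) sits midway between the fingers (242 and 395), and the neighbours are clear. Descending.

Emit:
jog_arm --rows '[{"hand": 0.65,"dx": 0,"dy": 3,"dz": -0.05,"ax": 0,"ay": 0,"az": 0},{"hand": 0.65,"dx": 0,"dy": 3,"dz": 0,"ax": 0,"ay": 0,"az": 0},{"hand": 0.65,"dx": 0,"dy": 2.5,"dz": 0,"ax": 0,"ay": 0,"az": 0},{"hand": 0.65,"dx": 0,"dy": 1.6,"dz": 0,"ax": 0,"ay": 0,"az": 0},{"hand": 0.65,"dx": 0,"dy": 0.6,"dz": 0,"ax": 0,"ay": 0,"az": 0}]'

```text
time_s: 2.33
position: [0.4611, -0.261, 0.0188]
tool_rot: [[-0.988, -0.0, 0.155], [-0.155, 0.0, -0.988], [0.0, -1.0, -0.0]]
ft_force: [-0.5, 0.4, 0.1]
grip_width: 0.0555
```

Emit:
jog_arm --newtons 60 --rows '[{"hand": 0.65,"dx": 0,"dy": 0,"dz": 0,"ax": 0,"ay": 0,"az": 0},{"hand": 0,"dx": 0,"dy": 0,"dz": 0,"ax": 0,"ay": 0,"az": 0},{"hand": 0,"dx": 0,"dy": 0,"dz": 0,"ax": 0,"ay": 0,"az": 0},{"hand": 0,"dx": 0,"dy": 0,"dz": 0,"ax": 0,"ay": 0,"az": 0},{"hand": 0,"dx": 0,"dy": 0,"dz": 0,"ax": 0,"ay": 0,"az": 0}]'

```text
time_s: 2.75
position: [0.462, -0.2612, 0.0212]
tool_rot: [[-0.988, 0.003, 0.156], [-0.156, -0.002, -0.988], [-0.002, -1.0, 0.003]]
ft_force: [-0.2, 0.6, 7.5]
grip_width: 0.0332
```

Emit:
jog_arm --rows '[{"hand": 0,"dx": 0,"dy": -1.5,"dz": 0,"ax": 0,"ay": 0,"az": 0},{"hand": 0,"dx": 0,"dy": -4,"dz": 0,"ax": 0,"ay": 0,"az": 0},{"hand": 0,"dx": 0,"dy": -4,"dz": 0,"ax": 0,"ay": 0,"az": 0},{"hand": 0,"dx": 0,"dy": -4,"dz": 0,"ax": 0,"ay": 0,"az": 0},{"hand": 0,"dx": 0,"dy": -4,"dz": 0,"ax": 0,"ay": 0,"az": 0}]'

```text
time_s: 3.17
position: [0.4607, -0.26, 0.1968]
tool_rot: [[-0.988, 0.0, 0.156], [-0.156, -0.0, -0.988], [-0.0, -1.0, 0.0]]
ft_force: [0.6, -1.0, -5.0]
grip_width: 0.0335
```

```bash
python3 -c "
from h import *
go([.46,-.01,.23],down(-171))"
```

```text
shift cm (cur axes) [ -3.83  -3.32 -24.71] norm 25.22
rotvec deg [-0.   -0.04 -0.01] | shift in target axes [ -3.85  -3.32 -24.71]
```

Emit:
jog_arm --rows '[{"hand": 0,"dx": -0.5,"dy": -0.4,"dz": -3.1,"ax": 0,"ay": 0,"az": 0},{"hand": 0,"dx": -0.5,"dy": -0.4,"dz": -3.5,"ax": 0,"ay": 0,"az": 0},{"hand": 0,"dx": -0.5,"dy": -0.5,"dz": -3.5,"ax": 0,"ay": 0,"az": 0},{"hand": 0,"dx": -0.5,"dy": -0.5,"dz": -3.5,"ax": 0,"ay": 0,"az": 0},{"hand": 0,"dx": -0.5,"dy": -0.5,"dz": -3.5,"ax": 0,"ay": 0,"az": 0}]'

```text
time_s: 3.58
position: [0.4585, -0.086, 0.218]
tool_rot: [[-0.988, 0.0, 0.155], [-0.155, -0.0, -0.988], [-0.0, -1.0, 0.0]]
ft_force: [1.7, -0.7, -5.0]
grip_width: 0.0331
```

Emit:
jog_arm --rows '[{"hand": 0,"dx": -0.5,"dy": -0.5,"dz": -3.5,"ax": 0,"ay": 0,"az": 0},{"hand": 0,"dx": -0.5,"dy": -0.5,"dz": -2.6,"ax": 0,"ay": 0,"az": 0},{"hand": 0,"dx": -0.3,"dy": 0,"dz": -1.5,"ax": 0,"ay": 0,"az": 0},{"hand": 0,"dx": 0,"dy": 0,"dz": 0,"ax": 0,"ay": 0,"az": 0},{"hand": 0,"dx": 0,"dy": 0,"dz": 0,"ax": 0,"ay": 0,"az": 0}]'

```text
time_s: 4.0
position: [0.4599, -0.0101, 0.2277]
tool_rot: [[-0.988, 0.0, 0.157], [-0.157, -0.0, -0.988], [-0.0, -1.0, 0.0]]
ft_force: [0.6, 0.0, -3.2]
grip_width: 0.0335
```

```bash
python3 snap.py wrist w3
```

```text
4.0 [ 0.45994824 -0.01006717  0.22768932] [ 0.59097996  0.02016206 -3.18964671] 0.0334543104335642
```

View pics/w3.png

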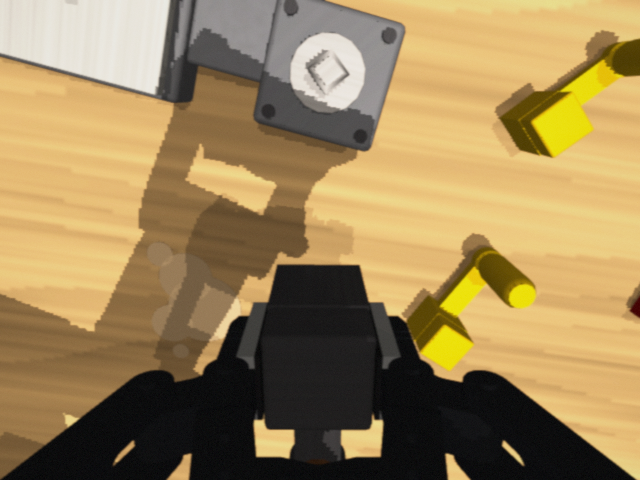

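Run:
```python
import cv2
w=cv2.imread('pics/w3.png')
cv2.imwrite('pics/w3c.png',cv2.resize(w[20:125,265:390],None,fx=6,fy=5.7,interpolation=cv2.INTER_CUBIC) if 0 else cv2.resize(w[25:120,275:385],None,fx=6,fy=6,interpolation=cv2.INTER_CUBIC))
```

```text
(no output)
```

View pics/w3c.png

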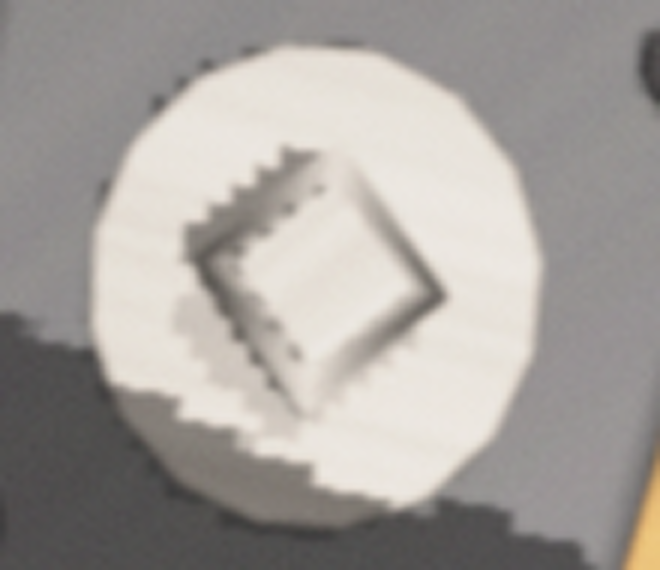

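Run:
```python
from h import *
import pickle
W=cam('wrist',pickle.load(open('pics/w3.pkl','rb')))
c=lambda u,v:crop(u,v,6,275,25)
cc=[atz(W,c(*p),.132) for p in [(335,150),(445,295),(305,415),(200,260)]]
print('body c',np.mean(cc,0))
for i in range(4): d=cc[(i+1)%4]-cc[i]; print(np.linalg.norm(d),np.degrees(np.arctan2(d[1],d[0]))%90)
d=cc[2]-cc[0];print('diag',np.linalg.norm(d),(np.degrees(np.arctan2(d[1],d[0]))+45)%90)
d=cc[3]-cc[1];print('diag',np.linalg.norm(d),(np.degrees(np.arctan2(d[1],d[0]))+45)%90)
print('collar',atz(W,c(317,285),.108))
cc=[atz(W,c(*p),.139) for p in [(338,185),(415,290),(315,368),(238,265)]]
print('tip',np.mean(cc,0))
for i in range(4): d=cc[(i+1)%4]-cc[i]; print(np.linalg.norm(d),np.degrees(np.arctan2(d[1],d[0]))%90)
c2=lambda u,v:(u,v)
col=[atz(W,p,.1) for p in [(273,-3),(404,28),(367,150),(254,117)]]
for i in range(1,3): d=col[(i+1)%4]-col[i]; print('col',np.linalg.norm(d),np.degrees(np.arctan2(d[1],d[0]))%90)
```

```text
body c [ 0.55347995 -0.00140674  0.132     ]
0.015061572985325 48.87899944418581
0.015604403566928444 48.28037965089612
0.015641626623494744 44.807699871308785
0.014510100327446497 46.099570536119714
diag 0.021573998537628335 47.55493142394198
diag 0.02141469093899356 46.4715163584481
collar [ 0.55434065 -0.00141263  0.108     ]
tip [ 0.55345112 -0.00169447  0.139     ]
0.010465891136826963 47.84079072235522
0.010411179860759404 45.52654212879898
0.010431966084449882 47.696800551248856
0.010383665468167338 45.70792421040275
col 0.0713813247909792 83.86771288609677
col 0.07220474451473821 83.1354406767237
```

Run:
```python
from h import *
import pickle,cv2
w=cv2.imread('pics/w3.png')
cv2.imwrite('pics/w3d.png',cv2.resize(w[250:450,230:410],None,fx=3,fy=3,interpolation=cv2.INTER_CUBIC)*2)
```

```text
(no output)
```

View pics/w3d.png

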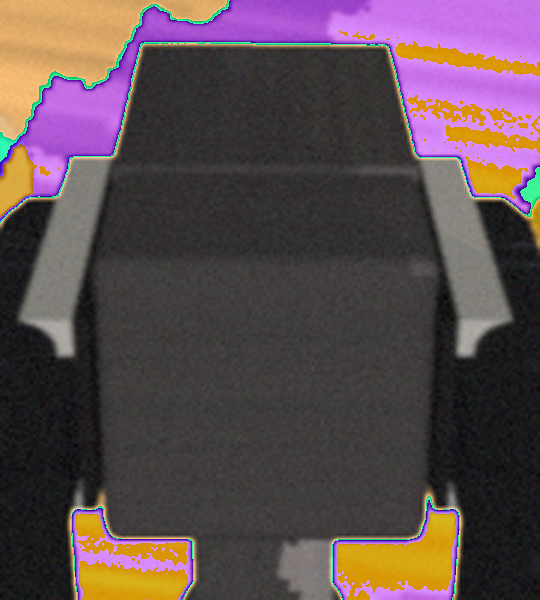

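Run:
```python
from h import *
m=imaging.camera_model('wrist');T=np.array(m['tool_from_camera']);K=m['K']
def at(p,y):
    d=T[:3,:3]@np.linalg.solve(K,[*p,1]);o=T[:3,3];return o+d*(y-o[1])/d[1]
c=lambda u,v:crop(u,v,3,230,250)
for p in [(93,260),(437,260),(428,537),(103,537)]: print('top',at(c(*p),-.0348))
for p in [(138,43),(390,43)]: print('bot',at(c(*p),.0212))
```

```text
top [-0.01612344 -0.0348     -0.01563654]
top [-0.01611952 -0.0348      0.01731473]
top [ 0.01667705 -0.0348      0.01776059]
top [ 0.01667073 -0.0348     -0.01597664]
bot [-0.01600547  0.0212     -0.01656568]
bot [-0.01600298  0.0212      0.0179981 ]
```

Emit:
jog_arm --rows '[{"hand": 0,"dx": 0,"dy": 0,"dz": 0,"ax": 0,"ay": -5,"az": 0},{"hand": 0,"dx": 0,"dy": 0,"dz": 0,"ax": 0,"ay": -7,"az": 0},{"hand": 0,"dx": 0,"dy": 0,"dz": 0,"ax": 0,"ay": -7,"az": 0},{"hand": 0,"dx": 0,"dy": 0,"dz": 0,"ax": 0,"ay": -7,"az": 0},{"hand": 0,"dx": 0,"dy": 0,"dz": 0,"ax": 0,"ay": -7,"az": 0}]'

```text
time_s: 4.47
position: [0.4602, -0.0118, 0.2272]
tool_rot: [[-0.741, -0.0, 0.672], [-0.672, -0.0, -0.741], [0.0, -1.0, -0.0]]
ft_force: [0.3, -0.3, -3.9]
grip_width: 0.0336
```

Emit:
jog_arm --rows '[{"hand": 0,"dx": 0,"dy": 0,"dz": 0,"ax": 0,"ay": -4.9,"az": 0},{"hand": 0,"dx": 0,"dy": 0,"dz": 0,"ax": 0,"ay": 0,"az": 0},{"hand": 0,"dx": 0,"dy": 0,"dz": 0,"ax": 0,"ay": 0,"az": 0},{"hand": 0,"dx": 0,"dy": 0,"dz": 0,"ax": 0,"ay": 0,"az": 0},{"hand": 0,"dx": 0,"dy": 0,"dz": 0,"ax": 0,"ay": 0,"az": 0}]'

```text
time_s: 4.88
position: [0.4602, -0.0109, 0.2273]
tool_rot: [[-0.686, -0.0, 0.728], [-0.728, 0.0, -0.686], [0.0, -1.0, -0.0]]
ft_force: [-0.3, -0.2, -2.7]
grip_width: 0.0333
```

```bash
python3 -c "
from h import *
print(status.observe()['q'])
go([.5539,-.001,.18],down(-133.1))"
```

```text
[-1.61460123e+01  1.29946732e+01  8.81128802e+01 -1.20726242e-03
  7.88999249e+01  2.71316635e+01]
shift cm (cur axes) [-7.14  4.73  6.14] norm 10.54
rotvec deg [ 0.01 -0.18  0.  ] | shift in target axes [-7.12  4.73  6.16]
```

Emit:
jog_arm --rows '[{"hand": 0,"dx": -1.8,"dy": 0,"dz": 1.5,"ax": 0,"ay": 0,"az": 0},{"hand": 0,"dx": -1.8,"dy": 0.5,"dz": 1.5,"ax": 0,"ay": 0,"az": 0},{"hand": 0,"dx": -1.8,"dy": 1.5,"dz": 1.6,"ax": 0,"ay": 0,"az": 0},{"hand": 0,"dx": -1.75,"dy": 1.5,"dz": 1.55,"ax": 0,"ay": 0,"az": 0},{"hand": 0,"dx": 0,"dy": 1.2,"dz": 0,"ax": 0,"ay": 0,"az": 0}]'

```text
time_s: 5.3
position: [0.5571, -0.0005, 0.1787]
tool_rot: [[-0.685, 0.001, 0.729], [-0.729, 0.0, -0.685], [-0.001, -1.0, 0.001]]
ft_force: [-1.5, 0.2, -5.2]
grip_width: 0.0332
```

Emit:
jog_arm --rows '[{"hand": 0,"dx": 0,"dy": 0,"dz": 0,"ax": 0,"ay": 0,"az": 0},{"hand": 0,"dx": 0,"dy": 0,"dz": 0,"ax": 0,"ay": 0,"az": 0},{"hand": 0,"dx": 0,"dy": 0,"dz": 0,"ax": 0,"ay": 0,"az": 0},{"hand": 0,"dx": 0,"dy": 0,"dz": 0,"ax": 0,"ay": 0,"az": 0},{"hand": 0,"dx": 0,"dy": 0,"dz": 0,"ax": 0,"ay": 0,"az": 0}]'

```text
time_s: 5.72
position: [0.554, -0.0006, 0.1814]
tool_rot: [[-0.684, 0.002, 0.729], [-0.729, -0.0, -0.684], [-0.001, -1.0, 0.002]]
ft_force: [0.4, 0.2, -4.6]
grip_width: 0.0334
```

```bash
python3 snap.py top t1;python3 snap.py side s1; python3 -c "
from h import *
t=cv2.imread('pics/t1.png');s=cv2.imread('pics/s1.png')
cv2.imwrite('pics/ts1.png',np.hstack([cv2.resize(t[200:320,270:400],(390,360)),cv2.resize(s[150:290,280:430],(390,360))]))
go([.5539,-.001,.165],down(-133.1))"
```

```text
5.7167 [ 0.55400738 -0.00064206  0.18140739] [ 0.36736236  0.19281789 -4.57618312] 0.033355426493920405
5.7667 [ 0.55399777 -0.00062627  0.18122921] [-0.36172379  0.79226979 -3.87786883] 0.03304459527396424
shift cm (cur axes) [0.04 1.61 0.02] norm 1.61
rotvec deg [-0.06 -0.06 -0.04] | shift in target axes [0.04 1.61 0.02]
```

View pics/ts1.png

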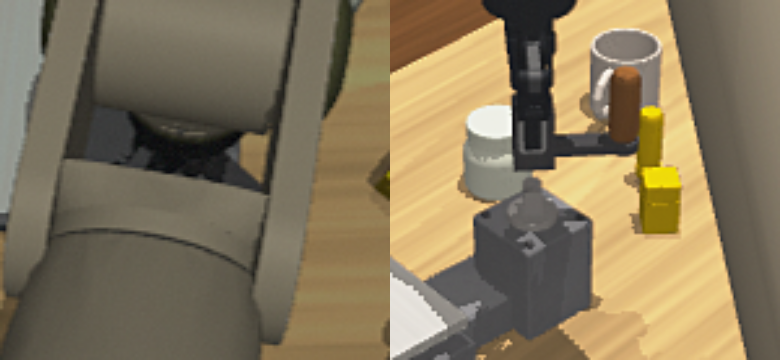

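The side view shows the hub (534,160) directly above the shaft tip (532,185). I'll lower it in steps and watch the force.

Emit:
jog_arm --rows '[{"hand": 0,"dx": 0,"dy": 1.0,"dz": 0,"ax": 0,"ay": 0,"az": 0},{"hand": 0,"dx": 0,"dy": 0.8,"dz": 0,"ax": 0,"ay": 0,"az": 0},{"hand": 0,"dx": 0,"dy": 0.5,"dz": 0,"ax": 0,"ay": 0,"az": 0},{"hand": 0,"dx": 0,"dy": 0.5,"dz": 0,"ax": 0,"ay": 0,"az": 0},{"hand": 0,"dx": 0,"dy": 0,"dz": 0,"ax": 0,"ay": 0,"az": 0}]'

```text
time_s: 6.23
position: [0.5537, -0.0003, 0.151]
tool_rot: [[-0.684, -0.002, 0.73], [-0.73, 0.001, -0.684], [0.001, -1.0, -0.002]]
ft_force: [0.4, 0.0, -3.7]
grip_width: 0.0331
```

Already 9 mm onto the shaft with no extra force. Continuing down.

Emit:
jog_arm --rows '[{"hand": 0,"dx": 0,"dy": 0.6,"dz": 0,"ax": 0,"ay": 0,"az": 0},{"hand": 0,"dx": 0,"dy": 0.6,"dz": 0,"ax": 0,"ay": 0,"az": 0},{"hand": 0,"dx": 0,"dy": 0.5,"dz": 0,"ax": 0,"ay": 0,"az": 0},{"hand": 0,"dx": 0,"dy": 0.3,"dz": 0,"ax": 0,"ay": 0,"az": 0},{"hand": 0,"dx": 0,"dy": 0,"dz": 0,"ax": 0,"ay": 0,"az": 0}]'

```text
time_s: 6.65
position: [0.5539, -0.0005, 0.1315]
tool_rot: [[-0.684, -0.001, 0.73], [-0.73, 0.0, -0.684], [0.0, -1.0, -0.001]]
ft_force: [0.2, -0.0, -4.2]
grip_width: 0.033
```

Emit:
jog_arm --rows '[{"hand": 0,"dx": 0,"dy": 0.15,"dz": 0,"ax": 0,"ay": 0,"az": 0},{"hand": 0,"dx": 0,"dy": 0.1,"dz": 0,"ax": 0,"ay": 0,"az": 0},{"hand": 0,"dx": 0,"dy": 0.1,"dz": 0,"ax": 0,"ay": 0,"az": 0},{"hand": 0,"dx": 0,"dy": 0,"dz": 0,"ax": 0,"ay": 0,"az": 0},{"hand": 0,"dx": 0,"dy": 0,"dz": 0,"ax": 0,"ay": 0,"az": 0}]'

```text
time_s: 7.07
position: [0.554, -0.0005, 0.1292]
tool_rot: [[-0.684, 0.0, 0.73], [-0.73, -0.0, -0.684], [-0.0, -1.0, 0.0]]
ft_force: [-3.0, 1.6, 1.5]
grip_width: 0.0331
```

Contact at z = 0.129, exactly as expected for a fully seated hub. Releasing and lifting off.

Emit:
jog_arm --rows '[{"hand": 0.6,"dx": 0,"dy": 0,"dz": 0,"ax": 0,"ay": 0,"az": 0},{"hand": 0.6,"dx": 0,"dy": 0,"dz": 0,"ax": 0,"ay": 0,"az": 0},{"hand": 0.6,"dx": 0,"dy": -0.2,"dz": 0,"ax": 0,"ay": 0,"az": 0},{"hand": 0.6,"dx": 0,"dy": -1.5,"dz": 0,"ax": 0,"ay": 0,"az": 0},{"hand": 0.6,"dx": 0,"dy": -3,"dz": 0,"ax": 0,"ay": 0,"az": 0}]'

```text
time_s: 7.48
position: [0.5529, -0.0005, 0.1739]
tool_rot: [[-0.684, -0.006, 0.729], [-0.729, 0.001, -0.684], [0.003, -1.0, -0.005]]
ft_force: [1.1, 0.0, 0.0]
grip_width: 0.0515
```

Emit:
jog_arm --rows '[{"hand": 0.6,"dx": 0,"dy": -3,"dz": 0,"ax": 0,"ay": 0,"az": 0},{"hand": 0.6,"dx": 0,"dy": -3,"dz": 0,"ax": 0,"ay": 0,"az": 0},{"hand": 0.6,"dx": 2,"dy": 0,"dz": 0,"ax": 0,"ay": 0,"az": 0},{"hand": 0.6,"dx": 0,"dy": 0,"dz": 0,"ax": 0,"ay": 0,"az": 0},{"hand": 0.6,"dx": 0,"dy": 0,"dz": 0,"ax": 0,"ay": 0,"az": 0}]'

```text
time_s: 7.9
position: [0.5402, -0.0154, 0.2361]
tool_rot: [[-0.685, 0.001, 0.729], [-0.729, -0.0, -0.685], [-0.0, -1.0, 0.001]]
ft_force: [0.0, 0.3, -0.5]
grip_width: 0.0512
```

```bash
python3 snap.py wrist w4
```

```text
7.9 [ 0.54022284 -0.01544627  0.23610874] [ 0.00780443  0.301145   -0.52773035] 0.0511618422674962
```

View pics/w4.png

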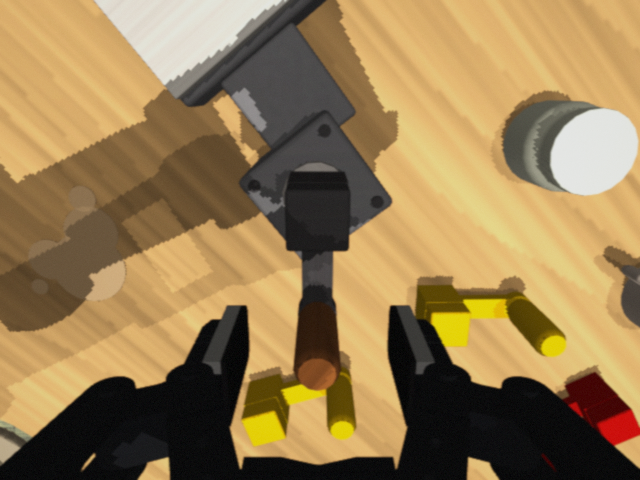

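Run:
```python
from h import *
import pickle
W=cam('wrist',pickle.load(open('pics/w4.pkl','rb')))
h=atz(W,(317.5,226),.164);g=atz(W,(317.5,373.5),.190)
d=g-h;print(h,g,np.hypot(*d[:2]),np.degrees(np.arctan2(d[1],d[0])))
go([g[0],g[1],.156])
```

```text
[ 0.55213609 -0.00434094  0.164     ] [ 0.50277671 -0.05684542  0.19      ] 0.0720629520279951 -133.23152183055458
shift cm (cur axes) [5.61 7.96 0.12] norm 9.74
```

Emit:
jog_arm --rows '[{"hand": 0.6,"dx": 2.8,"dy": 0,"dz": 0.05,"ax": 0,"ay": 0,"az": 0},{"hand": 0.6,"dx": 2.75,"dy": 1,"dz": 0,"ax": 0,"ay": 0,"az": 0},{"hand": 0.6,"dx": 0,"dy": 2.5,"dz": 0,"ax": 0,"ay": 0,"az": 0},{"hand": 0.6,"dx": 0,"dy": 2.5,"dz": 0,"ax": 0,"ay": 0,"az": 0},{"hand": 0.6,"dx": 0,"dy": 2.4,"dz": 0,"ax": 0,"ay": 0,"az": 0}]'

```text
time_s: 8.37
position: [0.5026, -0.0558, 0.1503]
tool_rot: [[-0.684, -0.0, 0.729], [-0.729, 0.0, -0.684], [0.0, -1.0, -0.001]]
ft_force: [0.8, 0.6, 0.2]
grip_width: 0.0515
```

Emit:
jog_arm --newtons 40 --rows '[{"hand": 0.6,"dx": 0,"dy": 0,"dz": 0,"ax": 0,"ay": 0,"az": 0},{"hand": 0.6,"dx": 0,"dy": 0,"dz": 0,"ax": 0,"ay": 0,"az": 0},{"hand": 0,"dx": 0,"dy": 0,"dz": 0,"ax": 0,"ay": 0,"az": 0},{"hand": 0,"dx": 0,"dy": 0,"dz": 0,"ax": 0,"ay": 0,"az": 0},{"hand": 0,"dx": 0,"dy": 0,"dz": 0,"ax": 0,"ay": 0,"az": 0}]'

```text
time_s: 8.78
position: [0.5035, -0.056, 0.1531]
tool_rot: [[-0.684, 0.002, 0.73], [-0.73, -0.001, -0.684], [-0.001, -1.0, 0.002]]
ft_force: [0.3, 0.8, 1.2]
grip_width: 0.0251
```

```bash
python3 snap.py side s2; python3 -c "
from h import *
print(status.observe())
s=cv2.imread('pics/s2.png')
cv2.imwrite('pics/s2c.png',cv2.resize(s[130:330,200:450],None,fx=3,fy=3))
"
```

```text
8.7833 [ 0.50347048 -0.05598969  0.15311472] [0.27777525 0.8336372  1.21998642] 0.02507385808666168
{'time_s': 8.8333, 'q': array([-1.97640935e+01,  2.17321052e+01,  8.86013005e+01,  6.13759808e-03,
        6.95171793e+01,  2.33686134e+01]), 'qvel': array([-0.19291901, -0.03620037,  0.1801323 , -0.03808918, -0.17627761,
       -0.01345762]), 'joint_efforts': array([-8.40036257e-03, -4.02016068e+01, -1.92246687e+01, -7.91858090e-02,
        6.85014669e-02,  1.11375881e-03]), 'position': array([ 0.50340991, -0.05600013,  0.15304808]), 'tool_rot': array([[-6.83716328e-01,  2.48809802e-03,  7.29743648e-01],
       [-7.29747020e-01, -7.87379388e-04, -6.83716803e-01],
       [-1.12656931e-03, -9.99996595e-01,  2.35402626e-03]]), 'ft_force': array([ 0.33673923, -0.28081119,  3.18428677]), 'wrist_torque': array([ 0.06093856, -0.09873284, -0.03498871]), 'grip_width': 0.025130476744062748}
```

View pics/s2c.png

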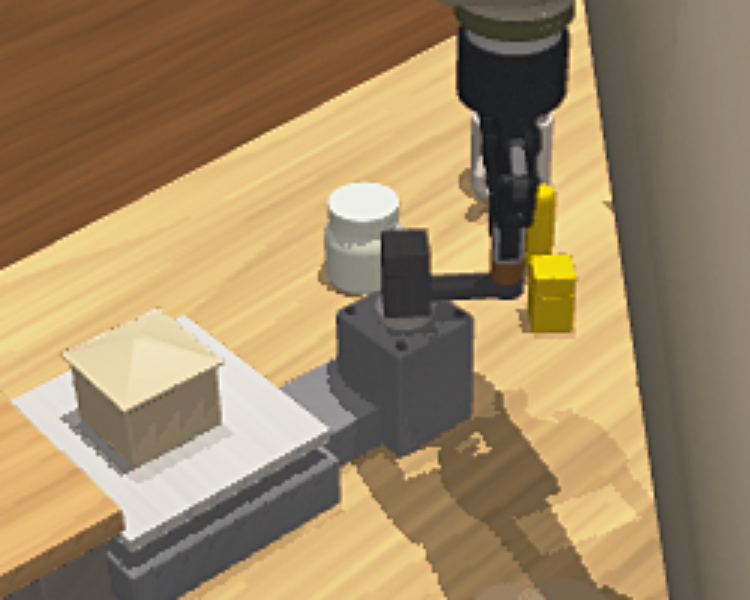

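Gripped on the handle with the hub sitting on the collar (side crop 405,315). Next: a table of circular increments.

Run:
```python
import numpy as np
a=-np.radians(np.arange(0,361,12));x=np.round(7.5*np.cos(a),2);z=np.round(7.5*np.sin(a),2)
for i in range(0,30,5): print(i*12,[(round(x[j+1]-x[j],2),round(z[j+1]-z[j],2)) for j in range(i,i+5)])
```

```text
0 [(np.float64(-0.16), np.float64(-1.56)), (np.float64(-0.49), np.float64(-1.49)), (np.float64(-0.78), np.float64(-1.36)), (np.float64(-1.05), np.float64(-1.16)), (np.float64(-1.27), np.float64(-0.93))]
60 [(np.float64(-1.43), np.float64(-0.63)), (np.float64(-1.54), np.float64(-0.33)), (np.float64(-1.56), np.float64(0.0)), (np.float64(-1.54), np.float64(0.33)), (np.float64(-1.43), np.float64(0.63))]
120 [(np.float64(-1.27), np.float64(0.93)), (np.float64(-1.05), np.float64(1.16)), (np.float64(-0.78), np.float64(1.36)), (np.float64(-0.49), np.float64(1.49)), (np.float64(-0.16), np.float64(1.56))]
180 [(np.float64(0.16), np.float64(1.56)), (np.float64(0.49), np.float64(1.49)), (np.float64(0.78), np.float64(1.36)), (np.float64(1.05), np.float64(1.16)), (np.float64(1.27), np.float64(0.93))]
240 [(np.float64(1.43), np.float64(0.63)), (np.float64(1.54), np.float64(0.33)), (np.float64(1.56), np.float64(0.0)), (np.float64(1.54), np.float64(-0.33)), (np.float64(1.43), np.float64(-0.63))]
300 [(np.float64(1.27), np.float64(-0.93)), (np.float64(1.05), np.float64(-1.16)), (np.float64(0.78), np.float64(-1.36)), (np.float64(0.49), np.float64(-1.49)), (np.float64(0.16), np.float64(-1.56))]
```

Emit:
jog_arm --rows '[{"hand": 0,"dx": -0.16,"dy": 0,"dz": -1.56,"ax": 0,"ay": 0,"az": 0},{"hand": 0,"dx": -0.49,"dy": 0,"dz": -1.49,"ax": 0,"ay": 0,"az": 0},{"hand": 0,"dx": -0.78,"dy": 0,"dz": -1.36,"ax": 0,"ay": 0,"az": 0},{"hand": 0,"dx": -1.05,"dy": 0,"dz": -1.16,"ax": 0,"ay": 0,"az": 0},{"hand": 0,"dx": -1.27,"dy": 0,"dz": -0.93,"ax": 0,"ay": 0,"az": 0}]'

```text
time_s: 9.25
position: [0.4803, 0.0165, 0.1529]
tool_rot: [[-0.684, 0.001, 0.73], [-0.73, -0.002, -0.684], [0.001, -1.0, 0.002]]
ft_force: [0.6, -2.9, 5.2]
grip_width: 0.0248
```

Emit:
jog_arm --rows '[{"hand": 0,"dx": -1.43,"dy": 0,"dz": -0.63,"ax": 0,"ay": 0,"az": 0},{"hand": 0,"dx": -1.54,"dy": 0,"dz": -0.33,"ax": 0,"ay": 0,"az": 0},{"hand": 0,"dx": -1.56,"dy": 0,"dz": 0,"ax": 0,"ay": 0,"az": 0},{"hand": 0,"dx": -1.54,"dy": 0,"dz": 0.33,"ax": 0,"ay": 0,"az": 0},{"hand": 0,"dx": -1.43,"dy": 0,"dz": 0.63,"ax": 0,"ay": 0,"az": 0}]'

```text
time_s: 9.67
position: [0.5313, 0.0728, 0.153]
tool_rot: [[-0.683, -0.001, 0.731], [-0.731, 0.001, -0.683], [0.0, -1.0, -0.001]]
ft_force: [-3.6, 0.3, 7.4]
grip_width: 0.0248
```

Emit:
jog_arm --rows '[{"hand": 0,"dx": -1.27,"dy": 0,"dz": 0.93,"ax": 0,"ay": 0,"az": 0},{"hand": 0,"dx": -1.05,"dy": 0,"dz": 1.16,"ax": 0,"ay": 0,"az": 0},{"hand": 0,"dx": -0.78,"dy": 0,"dz": 1.36,"ax": 0,"ay": 0,"az": 0},{"hand": 0,"dx": -0.49,"dy": 0,"dz": 1.49,"ax": 0,"ay": 0,"az": 0},{"hand": 0,"dx": -0.16,"dy": 0,"dz": 1.56,"ax": 0,"ay": 0,"az": 0}]'

```text
time_s: 10.08
position: [0.6057, 0.0556, 0.153]
tool_rot: [[-0.682, 0.001, 0.731], [-0.731, 0.002, -0.682], [-0.002, -1.0, -0.001]]
ft_force: [-1.4, 3.3, 5.5]
grip_width: 0.0248
```

Emit:
jog_arm --rows '[{"hand": 0,"dx": 0.16,"dy": 0,"dz": 1.56,"ax": 0,"ay": 0,"az": 0},{"hand": 0,"dx": 0.49,"dy": 0,"dz": 1.49,"ax": 0,"ay": 0,"az": 0},{"hand": 0,"dx": 0.78,"dy": 0,"dz": 1.36,"ax": 0,"ay": 0,"az": 0},{"hand": 0,"dx": 1.05,"dy": 0,"dz": 1.16,"ax": 0,"ay": 0,"az": 0},{"hand": 0,"dx": 1.27,"dy": 0,"dz": 0.93,"ax": 0,"ay": 0,"az": 0}]'

```text
time_s: 10.5
position: [0.6272, -0.0172, 0.1528]
tool_rot: [[-0.683, 0.001, 0.73], [-0.73, 0.002, -0.683], [-0.002, -1.0, -0.001]]
ft_force: [-2.1, 3.7, 5.6]
grip_width: 0.0253
```

Emit:
jog_arm --rows '[{"hand": 0,"dx": 1.43,"dy": 0,"dz": 0.63,"ax": 0,"ay": 0,"az": 0},{"hand": 0,"dx": 1.54,"dy": 0,"dz": 0.33,"ax": 0,"ay": 0,"az": 0},{"hand": 0,"dx": 1.56,"dy": 0,"dz": 0,"ax": 0,"ay": 0,"az": 0},{"hand": 0,"dx": 1.54,"dy": 0,"dz": -0.33,"ax": 0,"ay": 0,"az": 0},{"hand": 0,"dx": 1.43,"dy": 0,"dz": -0.63,"ax": 0,"ay": 0,"az": 0}]'

```text
time_s: 10.92
position: [0.5756, -0.0717, 0.1527]
tool_rot: [[-0.684, 0.002, 0.73], [-0.73, 0.003, -0.684], [-0.003, -1.0, -0.0]]
ft_force: [1.8, 8.5, 3.4]
grip_width: 0.0252
```

Emit:
jog_arm --rows '[{"hand": 0,"dx": 1.27,"dy": 0,"dz": -0.93,"ax": 0,"ay": 0,"az": 0},{"hand": 0,"dx": 1.05,"dy": 0,"dz": -1.16,"ax": 0,"ay": 0,"az": 0},{"hand": 0,"dx": 0.78,"dy": 0,"dz": -1.36,"ax": 0,"ay": 0,"az": 0},{"hand": 0,"dx": 0.49,"dy": 0,"dz": -1.49,"ax": 0,"ay": 0,"az": 0},{"hand": 0,"dx": 0.16,"dy": 0,"dz": -1.56,"ax": 0,"ay": 0,"az": 0}]'

```text
time_s: 11.33
position: [0.5031, -0.0551, 0.1528]
tool_rot: [[-0.684, 0.004, 0.729], [-0.729, 0.0, -0.684], [-0.003, -1.0, 0.003]]
ft_force: [7.0, 2.1, 0.2]
grip_width: 0.0247
```

```bash
python3 snap.py side s3; python3 -c "
from h import *
a=cv2.imread('pics/s2.png')[220:340,90:330];b=cv2.imread('pics/s3.png')[220:340,90:330]
cv2.imwrite('pics/s23.png',np.vstack([cv2.resize(x,None,fx=2.5,fy=2.5,interpolation=cv2.INTER_CUBIC) for x in (a,b)]))
"
```

```text
11.3333 [ 0.50307318 -0.05514997  0.15280766] [6.97028166 2.08436741 0.17864193] 0.02472341397525118
```

View pics/s23.png

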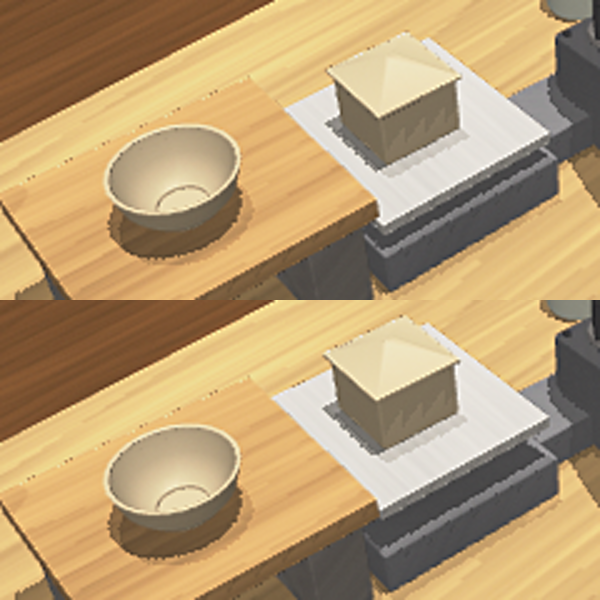

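One turn raised the platform clearly, but it's still below the board. I'll wind half a turn more, then measure closely.

Emit:
jog_arm --rows '[{"hand": 0,"dx": -0.16,"dy": 0,"dz": -1.56,"ax": 0,"ay": 0,"az": 0},{"hand": 0,"dx": -0.49,"dy": 0,"dz": -1.49,"ax": 0,"ay": 0,"az": 0},{"hand": 0,"dx": -0.78,"dy": 0,"dz": -1.36,"ax": 0,"ay": 0,"az": 0},{"hand": 0,"dx": -1.05,"dy": 0,"dz": -1.16,"ax": 0,"ay": 0,"az": 0},{"hand": 0,"dx": -1.27,"dy": 0,"dz": -0.93,"ax": 0,"ay": 0,"az": 0}]'

```text
time_s: 11.8
position: [0.4803, 0.0168, 0.1528]
tool_rot: [[-0.684, 0.001, 0.73], [-0.73, -0.002, -0.684], [0.001, -1.0, 0.002]]
ft_force: [0.5, -3.8, 6.1]
grip_width: 0.0251
```

Emit:
jog_arm --rows '[{"hand": 0,"dx": -1.43,"dy": 0,"dz": -0.63,"ax": 0,"ay": 0,"az": 0},{"hand": 0,"dx": -1.54,"dy": 0,"dz": -0.33,"ax": 0,"ay": 0,"az": 0},{"hand": 0,"dx": -1.56,"dy": 0,"dz": 0,"ax": 0,"ay": 0,"az": 0},{"hand": 0,"dx": -1.54,"dy": 0,"dz": 0.33,"ax": 0,"ay": 0,"az": 0},{"hand": 0,"dx": -1.43,"dy": 0,"dz": 0.63,"ax": 0,"ay": 0,"az": 0}]'

```text
time_s: 12.22
position: [0.5312, 0.0729, 0.1528]
tool_rot: [[-0.683, -0.002, 0.731], [-0.731, 0.0, -0.683], [0.001, -1.0, -0.001]]
ft_force: [-5.0, -0.9, 7.8]
grip_width: 0.0249
```

Emit:
jog_arm --rows '[{"hand": 0,"dx": -1.27,"dy": 0,"dz": 0.93,"ax": 0,"ay": 0,"az": 0},{"hand": 0,"dx": -1.05,"dy": 0,"dz": 1.16,"ax": 0,"ay": 0,"az": 0},{"hand": 0,"dx": -0.78,"dy": 0,"dz": 1.36,"ax": 0,"ay": 0,"az": 0},{"hand": 0,"dx": -0.49,"dy": 0,"dz": 1.49,"ax": 0,"ay": 0,"az": 0},{"hand": 0,"dx": -0.16,"dy": 0,"dz": 1.56,"ax": 0,"ay": 0,"az": 0}]'

```text
time_s: 12.63
position: [0.6054, 0.056, 0.1529]
tool_rot: [[-0.682, 0.0, 0.731], [-0.731, 0.002, -0.682], [-0.002, -1.0, -0.001]]
ft_force: [-1.3, 3.4, 6.6]
grip_width: 0.025
```

Emit:
jog_arm --rows '[{"hand": 0,"dx": 0,"dy": 0,"dz": 0,"ax": 0,"ay": 0,"az": 0},{"hand": 0,"dx": 0,"dy": 0,"dz": 0,"ax": 0,"ay": 0,"az": 0},{"hand": 0.6,"dx": 0,"dy": 0,"dz": 0,"ax": 0,"ay": 0,"az": 0},{"hand": 0.6,"dx": 0,"dy": 0,"dz": 0,"ax": 0,"ay": 0,"az": 0},{"hand": 0.6,"dx": 0,"dy": 0,"dz": 0,"ax": 0,"ay": 0,"az": 0}]'

```text
time_s: 13.05
position: [0.6046, 0.0542, 0.1515]
tool_rot: [[-0.683, -0.002, 0.73], [-0.73, 0.0, -0.683], [0.001, -1.0, -0.001]]
ft_force: [1.2, -0.7, -0.3]
grip_width: 0.0509
```

```bash
python3 snap.py side s4; python3 -c "
from h import *
st=status.observe();print(st['position'],st['ft_force'],st['q'])
b=cv2.imread('pics/s4.png')[200:340,80:350]
cv2.imwrite('pics/s4c.png',cv2.resize(b,None,fx=2.9,fy=2.9,interpolation=cv2.INTER_CUBIC))
"
```

```text
13.05 [0.60459173 0.05420211 0.1515003 ] [ 1.16253977 -0.67874533 -0.30619035] 0.05088207976570924
[0.60472308 0.05402274 0.15149342] [-0.1535347   0.38701591 -0.61686573] [-6.05516341e+00  3.11870313e+01  7.20493431e+01  2.53880567e-03
  7.68469552e+01  3.70693407e+01]
```

View pics/s4c.png

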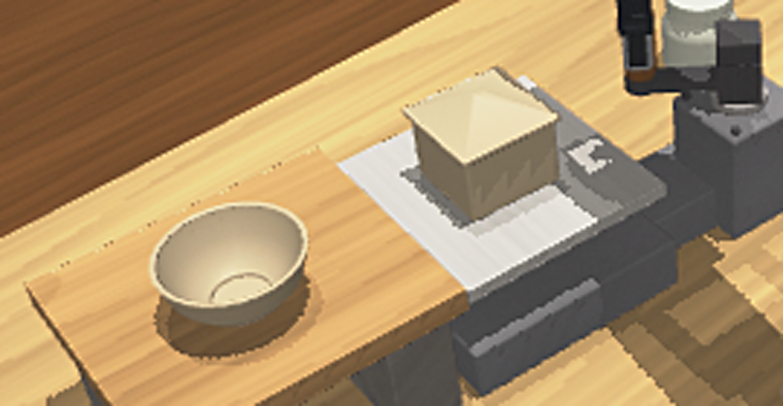

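```bash
python3 -c "
from h import *
go([.555,.25,.25])"
```

```text
shift cm (cur axes) [-10.9   -9.84 -17.04] norm 22.49
```

Emit:
jog_arm --rows '[{"hand": 0.6,"dx": 0,"dy": -2,"dz": 0,"ax": 0,"ay": 0,"az": 0},{"hand": 0.6,"dx": 0,"dy": -4,"dz": 0,"ax": 0,"ay": 0,"az": 0},{"hand": 0.6,"dx": 0,"dy": -4,"dz": 0,"ax": 0,"ay": 0,"az": 0},{"hand": 0,"dx": -2.1,"dy": 0,"dz": -3.2,"ax": 0,"ay": 0,"az": 0},{"hand": 0,"dx": -2.1,"dy": 0,"dz": -3.2,"ax": 0,"ay": 0,"az": 0}]'

```text
time_s: 13.52
position: [0.5879, 0.1276, 0.254]
tool_rot: [[-0.686, 0.004, 0.727], [-0.727, 0.0, -0.686], [-0.003, -1.0, 0.003]]
ft_force: [0.7, 1.2, -1.7]
grip_width: 0.0281
```

Emit:
jog_arm --rows '[{"hand": 0,"dx": -2.1,"dy": 0,"dz": -3.2,"ax": 0,"ay": 0,"az": 0},{"hand": 0,"dx": -2.1,"dy": 0,"dz": -3.2,"ax": 0,"ay": 0,"az": 0},{"hand": 0,"dx": -2.1,"dy": 0,"dz": -3.2,"ax": 0,"ay": 0,"az": 0},{"hand": 0,"dx": 0,"dy": 0,"dz": 0,"ax": 0,"ay": 0,"az": 0},{"hand": 0,"dx": 0,"dy": 0,"dz": 0,"ax": 0,"ay": 0,"az": 0}]'

```text
time_s: 13.93
position: [0.5594, 0.2413, 0.2516]
tool_rot: [[-0.681, -0.001, 0.732], [-0.732, -0.0, -0.681], [0.001, -1.0, -0.0]]
ft_force: [0.5, -1.0, 0.1]
grip_width: -0.0001
```

```bash
python3 snap.py wrist w5
```

```text
13.9333 [0.5593934  0.24130275 0.25156075] [ 0.49182518 -0.98519336  0.07136592] -0.00010092637340386314
```

View pics/w5.png

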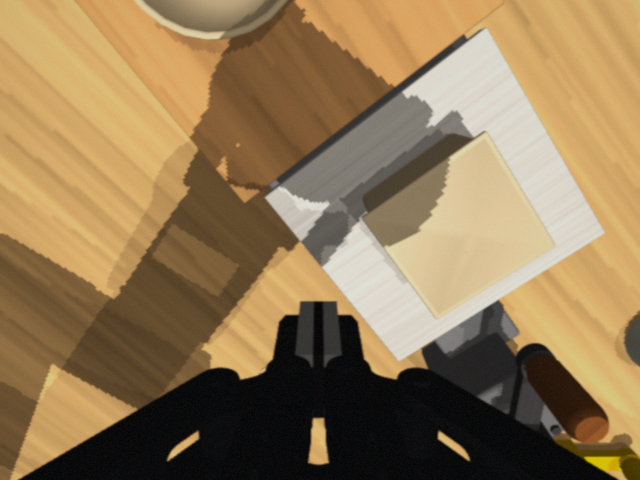

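```bash
python3 - <<'E'
from h import *
import pickle
W=cam('wrist',pickle.load(open('pics/w5.pkl','rb')))
P=[(264,191),(487,28),(603,234),(399,361)]
for z in [.095,.1,.105]:
    c=[atz(W,p,z) for p in P]; print(z,[round(np.linalg.norm(c[(i+1)%4]-c[i]),4) for i in range(4)])
for x in [atz(W,p,.1) for p in P]+[atz(W,(250,202),.107)]: print(x.round(4))
print('pot eave?',[atz(W,p,.16).round(3) for p in [(362,212),(484,132),(554,243),(437,318)]])
go([.552,.25,.13])
E
python3 - <<'E'
import cv2
w=cv2.imread('pics/w5.png')
cv2.imwrite('pics/w5c.png',cv2.resize(w[150:260,190:340],None,fx=5,fy=5,interpolation=cv2.INTER_CUBIC))
E
```

```text
0.095 [np.float64(0.1793), np.float64(0.171), np.float64(0.1798), np.float64(0.1751)]
0.1 [np.float64(0.1763), np.float64(0.1681), np.float64(0.1768), np.float64(0.1722)]
0.105 [np.float64(0.1733), np.float64(0.1652), np.float64(0.1738), np.float64(0.1693)]
[0.5448 0.279  0.1   ]
[0.7197 0.2572 0.1   ]
[0.7014 0.0901 0.1   ]
[0.5255 0.1079 0.1   ]
[0.5339 0.2807 0.107 ]
pot eave? [array([0.591, 0.237, 0.16 ]), array([0.668, 0.226, 0.16 ]), array([0.66 , 0.147, 0.16 ]), array([0.581, 0.155, 0.16 ])]
shift cm (cur axes) [-0.2  12.15 -1.27] norm 12.22
```

View pics/w5c.png

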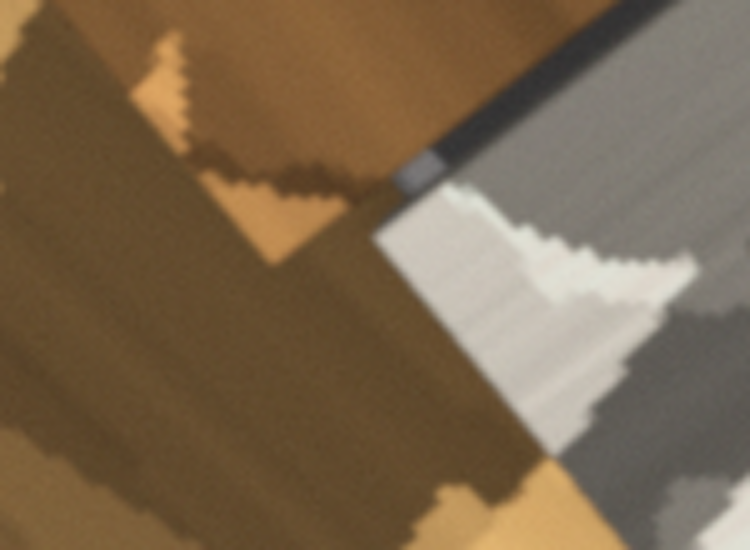

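```bash
python3 -c "
from h import *
go([.556,.30,.125])"
```

```text
shift cm (cur axes) [-4.13 12.65 -4.39] norm 14.01
```

Emit:
jog_arm --rows '[{"hand": 0,"dx": -2.1,"dy": 2.8,"dz": -2.2,"ax": 0,"ay": 0,"az": 0},{"hand": 0,"dx": -2.0,"dy": 2.8,"dz": -2.2,"ax": 0,"ay": 0,"az": 0},{"hand": 0,"dx": 0,"dy": 3,"dz": 0,"ax": 0,"ay": 0,"az": 0},{"hand": 0,"dx": 0,"dy": 2.5,"dz": 0,"ax": 0,"ay": 0,"az": 0},{"hand": 0,"dx": 0,"dy": 1,"dz": 0,"ax": 0,"ay": 0,"az": 0}]'

```text
time_s: 14.4
position: [0.5553, 0.298, 0.1269]
tool_rot: [[-0.685, -0.006, 0.729], [-0.729, -0.002, -0.685], [0.006, -1.0, -0.003]]
ft_force: [-0.4, 0.4, -0.7]
grip_width: 0.0
```

Emit:
jog_arm --rows '[{"hand": 0,"dx": 0,"dy": 0.3,"dz": 0,"ax": 0,"ay": 0,"az": 0},{"hand": 0,"dx": 0,"dy": 0.2,"dz": 0,"ax": 0,"ay": 0,"az": 0},{"hand": 0,"dx": 0,"dy": 0.2,"dz": 0,"ax": 0,"ay": 0,"az": 0},{"hand": 0,"dx": 0,"dy": 0,"dz": 0,"ax": 0,"ay": 0,"az": 0},{"hand": 0,"dx": 0,"dy": 0,"dz": 0,"ax": 0,"ay": 0,"az": 0}]'

```text
time_s: 14.82
position: [0.5569, 0.2994, 0.125]
tool_rot: [[-0.684, 0.002, 0.729], [-0.729, 0.001, -0.684], [-0.002, -1.0, 0.001]]
ft_force: [0.3, 0.4, 0.7]
grip_width: 0.0001
```

Emit:
jog_arm --rows '[{"hand": 0,"dx": 0,"dy": 0.3,"dz": 0,"ax": 0,"ay": 0,"az": 0},{"hand": 0,"dx": 0,"dy": 0.3,"dz": 0,"ax": 0,"ay": 0,"az": 0},{"hand": 0,"dx": 0,"dy": 0.3,"dz": 0,"ax": 0,"ay": 0,"az": 0},{"hand": 0,"dx": 0,"dy": 0.2,"dz": 0,"ax": 0,"ay": 0,"az": 0},{"hand": 0,"dx": 0,"dy": 0,"dz": 0,"ax": 0,"ay": 0,"az": 0}]'

```text
time_s: 15.23
position: [0.5563, 0.2996, 0.1131]
tool_rot: [[-0.684, 0.0, 0.73], [-0.73, -0.0, -0.684], [-0.0, -1.0, 0.0]]
ft_force: [-1.9, -0.8, 3.5]
grip_width: 0.0001
```

Emit:
jog_arm --rows '[{"hand": 0,"dx": 0,"dy": 0.1,"dz": 0,"ax": 0,"ay": 0,"az": 0},{"hand": 0,"dx": 0,"dy": 0.1,"dz": 0,"ax": 0,"ay": 0,"az": 0},{"hand": 0,"dx": 0,"dy": 0,"dz": 0,"ax": 0,"ay": 0,"az": 0},{"hand": 0,"dx": 0,"dy": 0,"dz": 0,"ax": 0,"ay": 0,"az": 0},{"hand": 0,"dx": 0,"dy": 0,"dz": 0,"ax": 0,"ay": 0,"az": 0}]'

```text
time_s: 15.65
position: [0.5564, 0.2995, 0.1131]
tool_rot: [[-0.684, 0.002, 0.73], [-0.73, 0.0, -0.684], [-0.001, -1.0, 0.001]]
ft_force: [-5.5, -2.9, 15.0]
grip_width: -0.0003
```

```bash
python3 -c "
from h import *
st=status.observe();print(st['position'],st['ft_force'])"
```

```text
[0.55635529 0.29954815 0.11306487] [-5.50055931 -2.87547109 14.98139372]
```

The board top reads TCP z = 0.1131 (clear stall, 15 N). Now the platform corner.

```bash
python3 -c "
from h import *
go([.557,.260,.113])"
```

```text
shift cm (cur axes) [2.84 0.01 2.75] norm 3.96
```

Emit:
jog_arm --rows '[{"hand": 0,"dx": 0,"dy": -1,"dz": 0,"ax": 0,"ay": 0,"az": 0},{"hand": 0,"dx": 0,"dy": -1,"dz": 0,"ax": 0,"ay": 0,"az": 0},{"hand": 0,"dx": 1.4,"dy": 0,"dz": 1.4,"ax": 0,"ay": 0,"az": 0},{"hand": 0,"dx": 1.45,"dy": 0,"dz": 1.35,"ax": 0,"ay": 0,"az": 0},{"hand": 0,"dx": 0,"dy": 0,"dz": 0,"ax": 0,"ay": 0,"az": 0}]'

```text
time_s: 16.07
position: [0.5573, 0.2575, 0.1313]
tool_rot: [[-0.685, 0.0, 0.728], [-0.728, -0.001, -0.685], [0.0, -1.0, 0.001]]
ft_force: [0.1, -0.2, 0.1]
grip_width: 0.0003
```

Emit:
jog_arm --rows '[{"hand": 0,"dx": 0,"dy": 0.9,"dz": 0,"ax": 0,"ay": 0,"az": 0},{"hand": 0,"dx": 0,"dy": 0.6,"dz": 0,"ax": 0,"ay": 0,"az": 0},{"hand": 0,"dx": 0,"dy": 0.4,"dz": 0,"ax": 0,"ay": 0,"az": 0},{"hand": 0,"dx": 0,"dy": 0.3,"dz": 0,"ax": 0,"ay": 0,"az": 0},{"hand": 0,"dx": 0,"dy": 0,"dz": 0,"ax": 0,"ay": 0,"az": 0}]'

```text
time_s: 16.48
position: [0.5565, 0.2603, 0.1077]
tool_rot: [[-0.683, -0.002, 0.73], [-0.73, -0.0, -0.683], [0.001, -1.0, -0.001]]
ft_force: [0.1, -0.8, -0.3]
grip_width: -0.0
```

Emit:
jog_arm --rows '[{"hand": 0,"dx": 0,"dy": 0.2,"dz": 0,"ax": 0,"ay": 0,"az": 0},{"hand": 0,"dx": 0,"dy": 0.2,"dz": 0,"ax": 0,"ay": 0,"az": 0},{"hand": 0,"dx": 0,"dy": 0.2,"dz": 0,"ax": 0,"ay": 0,"az": 0},{"hand": 0,"dx": 0,"dy": 0.1,"dz": 0,"ax": 0,"ay": 0,"az": 0},{"hand": 0,"dx": 0,"dy": 0,"dz": 0,"ax": 0,"ay": 0,"az": 0}]'

```text
time_s: 16.9
position: [0.5568, 0.2599, 0.1016]
tool_rot: [[-0.684, -0.0, 0.73], [-0.73, -0.0, -0.684], [0.0, -1.0, -0.0]]
ft_force: [0.3, -0.1, -0.3]
grip_width: -0.0002
```

Emit:
jog_arm --rows '[{"hand": 0,"dx": 0,"dy": 0.15,"dz": 0,"ax": 0,"ay": 0,"az": 0},{"hand": 0,"dx": 0,"dy": 0.15,"dz": 0,"ax": 0,"ay": 0,"az": 0},{"hand": 0,"dx": 0,"dy": 0.1,"dz": 0,"ax": 0,"ay": 0,"az": 0},{"hand": 0,"dx": 0,"dy": 0,"dz": 0,"ax": 0,"ay": 0,"az": 0},{"hand": 0,"dx": 0,"dy": 0,"dz": 0,"ax": 0,"ay": 0,"az": 0}]'

```text
time_s: 17.32
position: [0.5571, 0.26, 0.0991]
tool_rot: [[-0.684, 0.001, 0.73], [-0.73, 0.0, -0.684], [-0.001, -1.0, 0.001]]
ft_force: [-3.3, -1.5, 8.8]
grip_width: 0.0002
```

Platform corner contact reads 0.0991, so 14.0 mm remain: 0.778 turn, or 280°. I'll go back to the handle.

Emit:
jog_arm --rows '[{"hand": 0,"dx": 0,"dy": -1.5,"dz": 0,"ax": 0,"ay": 0,"az": 0},{"hand": 0,"dx": 0,"dy": -4,"dz": 0,"ax": 0,"ay": 0,"az": 0},{"hand": 0,"dx": 0,"dy": -4,"dz": 0,"ax": 0,"ay": 0,"az": 0},{"hand": 0,"dx": 0,"dy": -4,"dz": 0,"ax": 0,"ay": 0,"az": 0},{"hand": 0.6,"dx": 0,"dy": 0,"dz": 0,"ax": 0,"ay": 0,"az": 0}]'

```text
time_s: 17.73
position: [0.5591, 0.2606, 0.2414]
tool_rot: [[-0.684, 0.014, 0.73], [-0.73, 0.004, -0.684], [-0.012, -1.0, 0.008]]
ft_force: [1.1, 0.8, 0.7]
grip_width: 0.0108
```

```bash
python3 snap.py wrist w6; python3 -c "
from h import *
go([.6046,.0542,.235])"
```

```text
17.7333 [0.55913019 0.26060988 0.24139397] [1.08230824 0.78407941 0.68624293] 0.010761620615873005
shift cm (cur axes) [11.87  0.22 17.48] norm 21.13
```

View pics/w6.png

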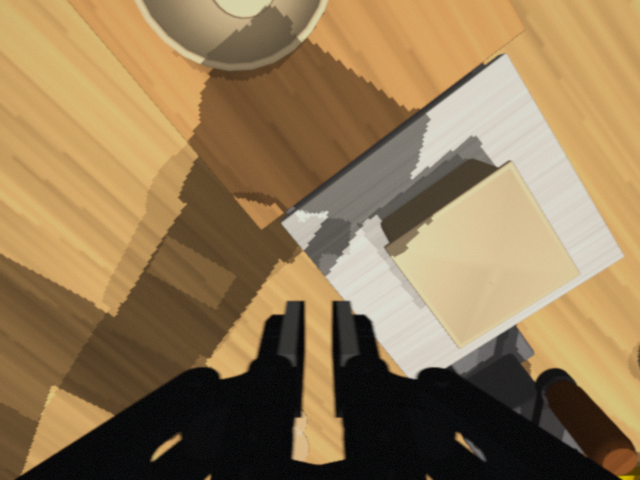

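Emit:
jog_arm --rows '[{"hand": 0.6,"dx": 1.9,"dy": 0,"dz": 2.9,"ax": 0,"ay": 0,"az": 0},{"hand": 0.6,"dx": 2.0,"dy": 0,"dz": 2.9,"ax": 0,"ay": 0,"az": 0},{"hand": 0.6,"dx": 2.0,"dy": 0,"dz": 2.9,"ax": 0,"ay": 0,"az": 0},{"hand": 0.6,"dx": 2.0,"dy": 0,"dz": 2.9,"ax": 0,"ay": 0,"az": 0},{"hand": 0.6,"dx": 2.0,"dy": 0,"dz": 2.9,"ax": 0,"ay": 0,"az": 0}]'

```text
time_s: 18.2
position: [0.5947, 0.087, 0.2316]
tool_rot: [[-0.684, -0.002, 0.73], [-0.73, 0.0, -0.684], [0.001, -1.0, -0.001]]
ft_force: [0.7, -0.1, -0.6]
grip_width: 0.0514
```

Emit:
jog_arm --rows '[{"hand": 0.6,"dx": 2.0,"dy": 0,"dz": 2.9,"ax": 0,"ay": 0,"az": 0},{"hand": 0.6,"dx": 0,"dy": 0,"dz": 0,"ax": 0,"ay": 0,"az": 0},{"hand": 0.6,"dx": 0,"dy": 0,"dz": 0,"ax": 0,"ay": 0,"az": 0},{"hand": 0.6,"dx": 0,"dy": 0,"dz": 0,"ax": 0,"ay": 0,"az": 0},{"hand": 0.6,"dx": 0,"dy": 0,"dz": 0,"ax": 0,"ay": 0,"az": 0}]'

```text
time_s: 18.62
position: [0.6021, 0.0553, 0.2324]
tool_rot: [[-0.683, -0.001, 0.731], [-0.731, 0.0, -0.683], [0.0, -1.0, -0.001]]
ft_force: [-0.1, 0.1, -0.1]
grip_width: 0.0513
```

```bash
python3 snap.py wrist w7; python3 -c "
from h import *
go([.6046,.0542,.152])"
```

```text
18.6167 [0.60213435 0.05529362 0.23237321] [-0.05566654  0.13798796 -0.05424009] 0.05133230361740654
shift cm (cur axes) [-0.08  8.06  0.26] norm 8.06
```

View pics/w7.png

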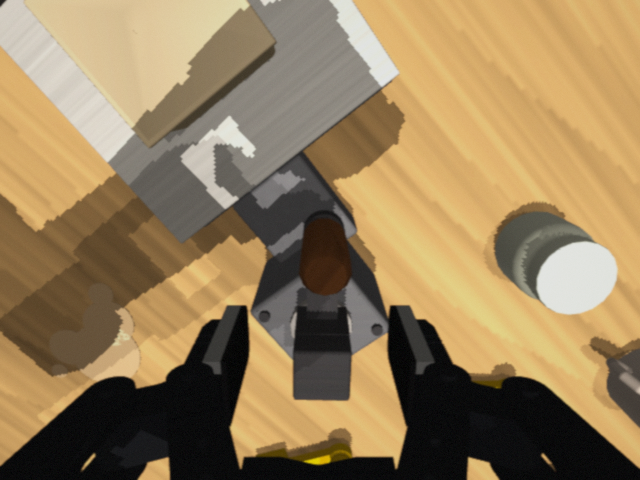

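The handle is where expected: (325,275), 2.6 mm right of the finger centre. Descending and gripping.

Emit:
jog_arm --rows '[{"hand": 0.6,"dx": -0.1,"dy": 1,"dz": 0.25,"ax": 0,"ay": 0,"az": 0},{"hand": 0.6,"dx": 0,"dy": 2.5,"dz": 0,"ax": 0,"ay": 0,"az": 0},{"hand": 0.6,"dx": 0,"dy": 2.5,"dz": 0,"ax": 0,"ay": 0,"az": 0},{"hand": 0.6,"dx": 0,"dy": 1.5,"dz": 0,"ax": 0,"ay": 0,"az": 0},{"hand": 0.6,"dx": 0,"dy": 0.6,"dz": 0,"ax": 0,"ay": 0,"az": 0}]'

```text
time_s: 19.08
position: [0.6038, 0.0539, 0.1486]
tool_rot: [[-0.683, -0.005, 0.73], [-0.73, 0.001, -0.683], [0.003, -1.0, -0.004]]
ft_force: [0.5, 0.3, -0.7]
grip_width: 0.051
```

Emit:
jog_arm --newtons 40 --rows '[{"hand": 0.6,"dx": 0,"dy": 0,"dz": 0,"ax": 0,"ay": 0,"az": 0},{"hand": 0,"dx": 0,"dy": 0,"dz": 0,"ax": 0,"ay": 0,"az": 0},{"hand": 0,"dx": 0,"dy": 0,"dz": 0,"ax": 0,"ay": 0,"az": 0},{"hand": 0,"dx": 0,"dy": 0,"dz": 0,"ax": 0,"ay": 0,"az": 0},{"hand": 0,"dx": 0,"dy": 0,"dz": 0,"ax": 0,"ay": 0,"az": 0}]'

```text
time_s: 19.5
position: [0.6056, 0.0533, 0.153]
tool_rot: [[-0.684, 0.003, 0.73], [-0.73, 0.0, -0.684], [-0.002, -1.0, 0.002]]
ft_force: [0.2, 1.4, 2.7]
grip_width: 0.0251
```

```bash
python3 -c "
from h import *
st=status.observe();p=st['position'];print(p,st['ft_force'],st['grip_width'])
R=np.array(st['tool_rot']);d=R.T@(p-np.array([.5543,-.001,p[2]]))*100
print(d,np.degrees(np.arctan2(d[2],d[0])))
a=-np.radians(180+np.array([0,12,24,36,48,60,72,84,96,108,120,132,144,156,168,180,192,204,216,228,240,252,264,274,280]));x=np.round(7.5*np.cos(a),2);z=np.round(7.5*np.sin(a),2)
for i in range(len(a)-1): print(i,round(x[i+1]-x[i],2),round(z[i+1]-z[i],2))
"
```

```text
[0.6056102  0.05330826 0.15303174] [0.22174096 1.43847447 2.72785843] 0.025056693630976592
[-7.47128454  0.01450875  0.0305585 ] 179.76565434660984
0 0.16 1.56
1 0.49 1.49
2 0.78 1.36
3 1.05 1.16
4 1.27 0.93
5 1.43 0.63
6 1.54 0.33
7 1.56 0.0
8 1.54 -0.33
9 1.43 -0.63
10 1.27 -0.93
11 1.05 -1.16
12 0.78 -1.36
13 0.49 -1.49
14 0.16 -1.56
15 -0.16 -1.56
16 -0.49 -1.49
17 -0.78 -1.36
18 -1.05 -1.16
19 -1.27 -0.93
20 -1.43 -0.63
21 -1.54 -0.33
22 -1.3 -0.02
23 -0.78 0.09
```

Emit:
jog_arm --rows '[{"hand": 0,"dx": 0.16,"dy": 0,"dz": 1.56,"ax": 0,"ay": 0,"az": 0},{"hand": 0,"dx": 0.49,"dy": 0,"dz": 1.49,"ax": 0,"ay": 0,"az": 0},{"hand": 0,"dx": 0.78,"dy": 0,"dz": 1.36,"ax": 0,"ay": 0,"az": 0},{"hand": 0,"dx": 1.05,"dy": 0,"dz": 1.16,"ax": 0,"ay": 0,"az": 0},{"hand": 0,"dx": 1.27,"dy": 0,"dz": 0.93,"ax": 0,"ay": 0,"az": 0}]'

```text
time_s: 19.92
position: [0.6263, -0.0192, 0.1523]
tool_rot: [[-0.684, -0.002, 0.73], [-0.73, 0.002, -0.684], [-0.0, -1.0, -0.003]]
ft_force: [-9.4, 7.1, 6.5]
grip_width: 0.0253
```

Emit:
jog_arm --rows '[{"hand": 0,"dx": 1.43,"dy": 0,"dz": 0.63,"ax": 0,"ay": 0,"az": 0},{"hand": 0,"dx": 1.54,"dy": 0,"dz": 0.33,"ax": 0,"ay": 0,"az": 0},{"hand": 0,"dx": 1.56,"dy": 0,"dz": 0,"ax": 0,"ay": 0,"az": 0},{"hand": 0,"dx": 1.54,"dy": 0,"dz": -0.33,"ax": 0,"ay": 0,"az": 0},{"hand": 0,"dx": 1.43,"dy": 0,"dz": -0.63,"ax": 0,"ay": 0,"az": 0}]'

```text
time_s: 20.33
position: [0.5752, -0.073, 0.1524]
tool_rot: [[-0.684, 0.001, 0.729], [-0.729, 0.004, -0.684], [-0.004, -1.0, -0.002]]
ft_force: [1.1, 13.1, 4.7]
grip_width: 0.0253
```

Emit:
jog_arm --rows '[{"hand": 0,"dx": 1.27,"dy": 0,"dz": -0.93,"ax": 0,"ay": 0,"az": 0},{"hand": 0,"dx": 1.05,"dy": 0,"dz": -1.16,"ax": 0,"ay": 0,"az": 0},{"hand": 0,"dx": 0.78,"dy": 0,"dz": -1.36,"ax": 0,"ay": 0,"az": 0},{"hand": 0,"dx": 0.49,"dy": 0,"dz": -1.49,"ax": 0,"ay": 0,"az": 0},{"hand": 0,"dx": 0.16,"dy": 0,"dz": -1.56,"ax": 0,"ay": 0,"az": 0}]'

```text
time_s: 20.75
position: [0.5032, -0.0578, 0.1527]
tool_rot: [[-0.685, 0.005, 0.729], [-0.729, -0.002, -0.685], [-0.002, -1.0, 0.005]]
ft_force: [5.5, -0.9, 0.5]
grip_width: 0.0252
```

Emit:
jog_arm --rows '[{"hand": 0,"dx": -0.16,"dy": 0,"dz": -1.56,"ax": 0,"ay": 0,"az": 0},{"hand": 0,"dx": -0.49,"dy": 0,"dz": -1.49,"ax": 0,"ay": 0,"az": 0},{"hand": 0,"dx": -0.78,"dy": 0,"dz": -1.36,"ax": 0,"ay": 0,"az": 0},{"hand": 0,"dx": -1.05,"dy": 0,"dz": -1.16,"ax": 0,"ay": 0,"az": 0},{"hand": 0,"dx": -1.27,"dy": 0,"dz": -0.93,"ax": 0,"ay": 0,"az": 0}]'

```text
time_s: 21.17
position: [0.4791, 0.0149, 0.1527]
tool_rot: [[-0.684, -0.002, 0.729], [-0.729, -0.002, -0.684], [0.003, -1.0, 0.0]]
ft_force: [-7.7, -2.1, 11.7]
grip_width: 0.0251
```

Emit:
jog_arm --rows '[{"hand": 0,"dx": -1.43,"dy": 0,"dz": -0.63,"ax": 0,"ay": 0,"az": 0},{"hand": 0,"dx": -1.54,"dy": 0,"dz": -0.33,"ax": 0,"ay": 0,"az": 0},{"hand": 0,"dx": -1.3,"dy": 0,"dz": -0.02,"ax": 0,"ay": 0,"az": 0},{"hand": 0,"dx": -0.78,"dy": 0,"dz": 0.09,"ax": 0,"ay": 0,"az": 0},{"hand": 0,"dx": 0,"dy": 0,"dz": 0,"ax": 0,"ay": 0,"az": 0}]'

```text
time_s: 21.58
position: [0.5087, 0.06, 0.1528]
tool_rot: [[-0.683, -0.0, 0.73], [-0.73, 0.002, -0.683], [-0.001, -1.0, -0.002]]
ft_force: [-6.7, 9.0, 14.1]
grip_width: 0.0251
```

Emit:
jog_arm --rows '[{"hand": 0,"dx": 0,"dy": 0,"dz": 0,"ax": 0,"ay": 0,"az": 0},{"hand": 0,"dx": 0,"dy": 0,"dz": 0,"ax": 0,"ay": 0,"az": 0},{"hand": 0,"dx": 0,"dy": 0,"dz": 0,"ax": 0,"ay": 0,"az": 0},{"hand": 0,"dx": 0,"dy": 0,"dz": 0,"ax": 0,"ay": 0,"az": 0},{"hand": 0,"dx": 0,"dy": 0,"dz": 0,"ax": 0,"ay": 0,"az": 0}]'

```text
time_s: 22.0
position: [0.5083, 0.0596, 0.153]
tool_rot: [[-0.684, 0.0, 0.73], [-0.73, 0.003, -0.684], [-0.002, -1.0, -0.002]]
ft_force: [-6.0, 9.8, 12.7]
grip_width: 0.025
```

```bash
python3 -c "
from h import *
st=status.observe();p=st['position'];print(st['time_s'],p,st['ft_force'],st['grip_width'])
R=np.array(st['tool_rot']);d=R.T@(p-np.array([.5543,-.001,p[2]]))*100
print(d,np.degrees(np.arctan2(d[2],d[0])))
"
```

```text
22.0 [0.50828829 0.05960338 0.15299544] [-5.97277373  9.78397951 12.72275515] 0.02496361794661161
[-1.27646146  0.01525684 -7.50125934] -99.65730508594473
```

Emit:
jog_arm --rows '[{"hand": 0.6,"dx": 0,"dy": 0,"dz": 0,"ax": 0,"ay": 0,"az": 0},{"hand": 0.6,"dx": 0,"dy": 0,"dz": 0,"ax": 0,"ay": 0,"az": 0},{"hand": 0.6,"dx": 0,"dy": 0,"dz": 0,"ax": 0,"ay": 0,"az": 0},{"hand": 0.6,"dx": 0,"dy": -2,"dz": 0,"ax": 0,"ay": 0,"az": 0},{"hand": 0.6,"dx": 0,"dy": -4,"dz": 0,"ax": 0,"ay": 0,"az": 0}]'

```text
time_s: 22.42
position: [0.507, 0.0581, 0.2087]
tool_rot: [[-0.684, -0.009, 0.729], [-0.729, 0.001, -0.684], [0.006, -1.0, -0.007]]
ft_force: [-0.1, 0.3, -0.4]
grip_width: 0.0513
```

Emit:
jog_arm --rows '[{"hand": 0.6,"dx": 0,"dy": -4,"dz": 0,"ax": 0,"ay": 0,"az": 0},{"hand": 0,"dx": 0,"dy": 0,"dz": 0,"ax": 0,"ay": 0,"az": 0},{"hand": 0,"dx": 0,"dy": 0,"dz": 0,"ax": 0,"ay": 0,"az": 0},{"hand": 0,"dx": 0,"dy": 0,"dz": 0,"ax": 0,"ay": 0,"az": 0},{"hand": 0,"dx": 0,"dy": 0,"dz": 0,"ax": 0,"ay": 0,"az": 0}]'

```text
time_s: 22.83
position: [0.5082, 0.0583, 0.2505]
tool_rot: [[-0.684, -0.003, 0.729], [-0.729, 0.0, -0.684], [0.002, -1.0, -0.002]]
ft_force: [0.2, 0.1, 0.3]
grip_width: 0.0029
```

```bash
python3 snap.py side s5; python3 -c "
from h import *
go([.557,.260,.25])
b=cv2.imread('pics/s5.png')[180:340,80:350]
cv2.imwrite('pics/s5c.png',cv2.resize(b,None,fx=2.9,fy=2.9,interpolation=cv2.INTER_CUBIC))
"
```

```text
22.8333 [0.50824643 0.0582666  0.2504508 ] [0.22644558 0.07124175 0.30263012] 0.002906447162187515
shift cm (cur axes) [-18.04   0.04 -10.24] norm 20.75
```

View pics/s5c.png

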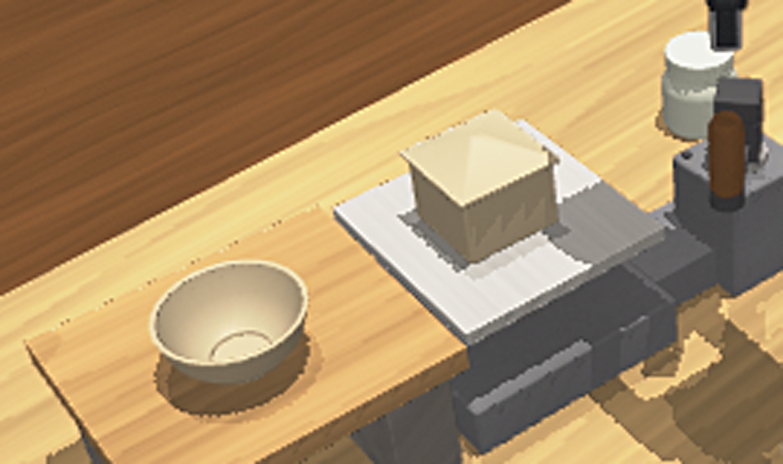

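It looks about flush, with the crank fitted and the pot in place. I'll verify by touch at the same corner and on the board.

Emit:
jog_arm --rows '[{"hand": 0,"dx": -3.5,"dy": 0,"dz": -2.0,"ax": 0,"ay": 0,"az": 0},{"hand": 0,"dx": -3.6,"dy": 0,"dz": -2.05,"ax": 0,"ay": 0,"az": 0},{"hand": 0,"dx": -3.6,"dy": 0,"dz": -2.05,"ax": 0,"ay": 0,"az": 0},{"hand": 0,"dx": -3.6,"dy": 0,"dz": -2.05,"ax": 0,"ay": 0,"az": 0},{"hand": 0,"dx": -3.6,"dy": 0,"dz": -2.05,"ax": 0,"ay": 0,"az": 0}]'

```text
time_s: 23.3
position: [0.5566, 0.2607, 0.2506]
tool_rot: [[-0.684, -0.002, 0.729], [-0.729, -0.001, -0.684], [0.002, -1.0, -0.001]]
ft_force: [0.4, -1.3, 0.7]
grip_width: 0.0001
```

Emit:
jog_arm --rows '[{"hand": 0,"dx": 0,"dy": 1.5,"dz": 0,"ax": 0,"ay": 0,"az": 0},{"hand": 0,"dx": 0,"dy": 3,"dz": 0,"ax": 0,"ay": 0,"az": 0},{"hand": 0,"dx": 0,"dy": 3,"dz": 0,"ax": 0,"ay": 0,"az": 0},{"hand": 0,"dx": 0,"dy": 3,"dz": 0,"ax": 0,"ay": 0,"az": 0},{"hand": 0,"dx": 0,"dy": 1.5,"dz": 0,"ax": 0,"ay": 0,"az": 0}]'

```text
time_s: 23.72
position: [0.5548, 0.2584, 0.1269]
tool_rot: [[-0.684, -0.007, 0.73], [-0.73, -0.002, -0.684], [0.006, -1.0, -0.004]]
ft_force: [0.2, -0.0, -0.3]
grip_width: -0.0
```

Emit:
jog_arm --rows '[{"hand": 0,"dx": 0,"dy": 0,"dz": 0,"ax": 0,"ay": 0,"az": 0},{"hand": 0,"dx": 0,"dy": 0,"dz": 0,"ax": 0,"ay": 0,"az": 0},{"hand": 0,"dx": 0,"dy": 0,"dz": 0,"ax": 0,"ay": 0,"az": 0},{"hand": 0,"dx": 0,"dy": 0,"dz": 0,"ax": 0,"ay": 0,"az": 0},{"hand": 0,"dx": 0,"dy": 0,"dz": 0,"ax": 0,"ay": 0,"az": 0}]'

```text
time_s: 24.13
position: [0.5571, 0.2589, 0.1331]
tool_rot: [[-0.684, 0.002, 0.73], [-0.73, 0.001, -0.684], [-0.002, -1.0, 0.001]]
ft_force: [0.7, 0.1, 0.5]
grip_width: 0.0002
```

Emit:
jog_arm --rows '[{"hand": 0,"dx": 0,"dy": 0.8,"dz": 0,"ax": 0,"ay": 0,"az": 0},{"hand": 0,"dx": 0,"dy": 0.5,"dz": 0,"ax": 0,"ay": 0,"az": 0},{"hand": 0,"dx": 0,"dy": 0.2,"dz": 0,"ax": 0,"ay": 0,"az": 0},{"hand": 0,"dx": 0,"dy": 0.2,"dz": 0,"ax": 0,"ay": 0,"az": 0},{"hand": 0,"dx": 0,"dy": 0.2,"dz": 0,"ax": 0,"ay": 0,"az": 0}]'

```text
time_s: 24.55
position: [0.5567, 0.2588, 0.1129]
tool_rot: [[-0.684, 0.0, 0.73], [-0.73, 0.0, -0.684], [-0.0, -1.0, 0.0]]
ft_force: [-7.2, -1.8, 20.9]
grip_width: 0.0001
```

Emit:
jog_arm --rows '[{"hand": 0,"dx": 0,"dy": 0.1,"dz": 0,"ax": 0,"ay": 0,"az": 0},{"hand": 0,"dx": 0,"dy": 0.1,"dz": 0,"ax": 0,"ay": 0,"az": 0},{"hand": 0,"dx": 0,"dy": 0,"dz": 0,"ax": 0,"ay": 0,"az": 0},{"hand": 0,"dx": 0,"dy": 0,"dz": 0,"ax": 0,"ay": 0,"az": 0},{"hand": 0,"dx": 0,"dy": 0,"dz": 0,"ax": 0,"ay": 0,"az": 0}]'

```text
time_s: 24.97
position: [0.5567, 0.2588, 0.113]
tool_rot: [[-0.684, 0.002, 0.73], [-0.73, 0.0, -0.684], [-0.001, -1.0, 0.001]]
ft_force: [-6.4, -2.2, 14.5]
grip_width: -0.0001
```

```bash
python3 -c "
from h import *
st=status.observe();print(st['position'],st['ft_force'])"
```

```text
[0.55670766 0.25877691 0.1129516 ] [-6.37203514 -2.19744772 14.52337732]
```

The platform reads 0.1130 against 0.1131 for the board at the same force: flush within about 0.1 mm. Retreating, then a last look.

Emit:
jog_arm --rows '[{"hand": 0,"dx": 0,"dy": -1.5,"dz": 0,"ax": 0,"ay": 0,"az": 0},{"hand": 0,"dx": 0,"dy": -4,"dz": 0,"ax": 0,"ay": 0,"az": 0},{"hand": 0,"dx": 0,"dy": -4,"dz": 0,"ax": 0,"ay": 0,"az": 0},{"hand": 0,"dx": 0,"dy": -4,"dz": 0,"ax": 0,"ay": 0,"az": 0},{"hand": 0,"dx": 0,"dy": 0,"dz": 0,"ax": 0,"ay": 0,"az": 0}]'

```text
time_s: 25.38
position: [0.5588, 0.2595, 0.2545]
tool_rot: [[-0.684, 0.014, 0.73], [-0.73, 0.004, -0.684], [-0.012, -1.0, 0.008]]
ft_force: [-0.2, 0.6, 0.7]
grip_width: -0.0002
```

Emit:
jog_arm --rows '[{"hand": 0,"dx": 3,"dy": -1,"dz": -1,"ax": 0,"ay": 0,"az": 0},{"hand": 0,"dx": 3,"dy": -1,"dz": -1,"ax": 0,"ay": 0,"az": 0},{"hand": 0,"dx": 3,"dy": -1,"dz": -1,"ax": 0,"ay": 0,"az": 0},{"hand": 0,"dx": 0,"dy": 0,"dz": 0,"ax": 0,"ay": 0,"az": 0},{"hand": 0,"dx": 0,"dy": 0,"dz": 0,"ax": 0,"ay": 0,"az": 0}]'

```text
time_s: 25.8
position: [0.4727, 0.2134, 0.2768]
tool_rot: [[-0.684, 0.002, 0.729], [-0.729, 0.001, -0.684], [-0.002, -1.0, 0.001]]
ft_force: [0.7, 0.3, 0.6]
grip_width: 0.0001
```

```bash
python3 snap.py wrist w9; python3 snap.py side s9; python3 -c "
import cv2,numpy as np
a=cv2.imread('pics/w9.png');b=cv2.imread('pics/s9.png')
cv2.imwrite('pics/f9.png',np.hstack([cv2.resize(a,(400,300)),cv2.resize(b[130:350,100:393],(400,300))]))"
```

```text
25.8 [0.47271558 0.21339551 0.27682069] [0.7080978  0.32572333 0.62542849] 0.0001449445097151642
25.85 [0.47342    0.2136375  0.27606109] [-0.02170021 -0.81678252  0.69129396] -0.00010434573923481565
```

View pics/f9.png

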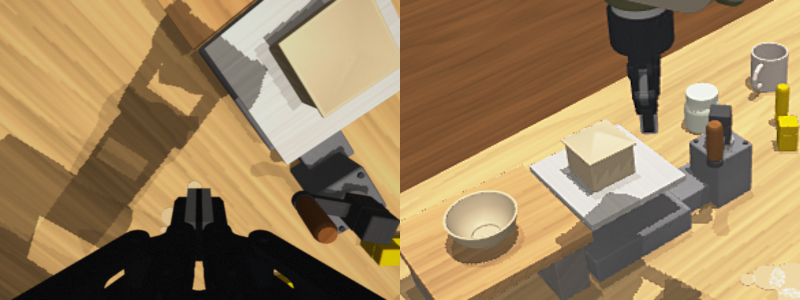

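The crank is seated on the column (side view, hub near 720,125). The pot is in the middle of the platform (600,160), the bowl, jar and mug are where they were, and the arm is clear. Handing in.

```bash
python3 -c "
from rig import job
print(job.close_job())"
```

```text
the job is handed in; nothing more can be done
None
```

I fitted the dark crank with the wooden handle onto the shaft, wound it about 2.28 turns clockwise and handed the job in at about 26 s. The platform is flush with the drying board.

- **Crank:** the hub met the collar at the height expected for a full seat. It is still fitted on the shaft.
- **Flushness:** I touched both surfaces with shut fingertips at about 15 N. The board read 113.1 mm and the platform 113.0 mm, so they agree within about 0.1 mm. I took the board reading before the last 280° of winding. The platform check was at one corner.
- **Other objects:** the last pictures show the pot in the middle of the platform and the bowl, jar and mug where they were. The arm was clear of everything, with about 1 N or less at the wrist.
- **Disagreements:** my first camera-only heights were several millimetres off (board about 103–109 mm, platform about 63–72 mm), so I relied on touch instead. In the last part of the winding the arm pulled a little sideways on the handle, up to about 17 N in total. It left no turning force, and the platform height held after I let go.

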